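Offer up a hinge flap to its jamb and hold it for the pin

ROBOT

A 6-joint arm with a two-finger parallel gripper is mounted at the origin on a cart in front of the work surface, level with it; the furniture and walls round the work are solid. World frame = base frame: x ahead of the robot, y to its left, z up, the work surface at z = 0. Lengths are in m, angles in degrees, forces in N, time in s.
With the tool pointing down it reaches from about 0.4 to 0.825 m from the base axis. Payload 7 kg.
Tool frame: the origin (TCP) lies midway between the tips of the shut fingers; the grasp point (between the pads) lies 19 mm behind it (r.hold_point_z is the distance from the TCP to the grasp point, in m); x points along the fingers, y is the direction in which the jaws open and shut, and the axes are right-handed (so a half turn about x gives the same grasp; the last joint's range is limited). The gripper opens to 88 mm and grips with 3 to 60 N. Pads are 19 mm wide; open, the fingers measure 130 mm over their backs; the gripper's body (78 mm by 193 mm) begins 47 mm behind the grasp point.
Start: joints at [86.637, 20.546, 0.682, 0, -70.136, -16.507], TCP at [0.229, 0.635, 0.227] pointing down, gripper open.
Joint ranges: [-176.03, 176.03], [-82.01, 121.73], [-58.28, 71.71], [-173.87, 95.51], [-174.79, -0.11], [-173.66, 173.66]. Speed limits (degrees/s): [136.94, 136.94, 172.46, 180, 180, 180].

INTERFACE

Orientations are given as [roll, pitch, yaw] about the fixed x, y, z axes, in that order (R = Rz(yaw) Ry(pitch) Rx(roll)).
In Python, from plant import r, viewer, order gives the robot as it stands. The module is installed in compiled form; this text tells all that it offers.
- The arm moves only by the shell command python3 -m creep 'ROWS' [FORCE]. ROWS is JSON, a list of rows, each an object of numbers: "ax", "ay", "az": the turn, a rotation vector about the tool's x, y, z in degrees; "tx", "ty", "tz": the shift along the tool's x, y, z in m; "fingers": the finger opening in m, from 0 to 0.0876. A call has 1 to 5 rows; each row is the pose to reach, as a shift and turn from the pose commanded when the call began, along the tool's axes at that moment; what a row does not reach only later rows make up. A row lasts 1/10 s, in which the tool goes at most 50 mm and 8.59 degrees, less where a joint would pass 70% of its speed; a pose out of reach is approached as far as the arm can. A call with a gripper value outside its range is refused whole. The fingers move at their own pace and stop on an object; FORCE is the grip in N (left out, the last holds). Time passes only in rows, so rows that repeat a pose let the fingers close. It gives the time, the measured TCP pose, the force and the opening at its end, in the units of the state.
- r.get_state(): the state, without advancing time (a new reading comes with each control period).
- viewer.capture(name): name is "scene" or "top"; returns a dict with "pixels" (400x640x3 uint8, blue, green, red), "depth" (400x640 float32, m along the optical axis (not along the pixel's ray), 0 where there is no reading), "fx", "fy", "cx", "cy" (pixels), "rvec" (rotation vector, rad) and "tvec" (3), from world to camera coordinates, as OpenCV has them. Camera axes: x right, y down, z forward; pixel columns grow to the right and rows downward; lengths in m; the calibration is good to about 2 mm. A picture is of the moment at which its call begins.
- order.close_job(): hands the job in, once; it reports no verdict.
The state is a dict: "time_s": time; "joints": joint angles; "qd": joint speeds; "joint_torque": joint torques, N m; "tcp_pos": TCP position; "eef_rot": TCP orientation; "contact_force": force on the tool from outside, world axes, zero at the start; "moment": the same for the moment, N m; "gripper_width": finger opening in m.
Only numpy, scipy, OpenCV 4.12 (cv2) and the standard library are available. Lean on these libraries where they do the work, as an engineer would, in place of code of your own. Each camera call takes 0.05 s, during which the arm holds its last target.

TASK

The flap on the counter has to go back on its hinge. First lay the loose packing plate squarely on the plate that lies at the foot of the jamb block, long sides along long sides and edges flush, and let go of it. Then take the flap by its rib, set it level on the pile with its knuckle between the two knuckles on the jamb so that the holes line up in one straight line ready for a pin, and finish there still gripping the flap and holding it still; do not disturb the specimen cup or the dropper vial.

Things in the scene. Friction and masses are not known exactly. Their poses are not given: they have to be found in the camera images.
- jamb: Jamb block, fixed to the counter: upright grey block 110 wide (y), 42 thick (x), 75 mm high, steel hinge leaf on its front, two steel knuckles (tubes, 18 mm outer, 10 inner diameter, 22 long) with a 28 mm gap between. Origin: on the counter below the middle of the hinge axis. y: along the hinge axis; x: level, towards the block, leaf face at x = +10 mm. Space below the knuckles is free.
- jamb_axis (a point): Middle of the hinge axis, midway between the two jamb knuckles, 45 mm above the counter; axes as of the jamb. The flap's knuckle pushed against the leaf face sits 1 mm past true alignment.
- plate_low: Lower packing plate: loose, aluminium, 50 x 40 x 18 mm (x, y, z), 0.25 kg, on the counter in front of the jamb, centre about 40 mm before the hinge axis (jamb x = -40), long side (x) along the jamb's x within about 3 degrees. Origin: centre of the underside.
- plate_loose: Loose packing plate, like the lower one: aluminium, 50 x 40 x 18 mm (x, y, z), about 0.25 kg, flat on the counter to the right. Half a turn changes nothing. Origin: centre of the underside. The pile of two is 36 mm high.
- flap: Flap, loose, about 0.25 kg, flat, knuckle away from the robot: steel plate 60 wide (y), 4 thick, x = -50 to 63 mm; upright grey rib to grip from above (14 thick in x, 44 long in y, top at 34 mm); knuckle at +x; bar 12 x 60 x 12 mm at x = -44. Origin: on the underside, below the rib's middle; z up. Balances about under the rib, just off the pile's edge, so on the pile it tips if let go.
- flap_knuckle (a point): Centre of the flap's knuckle (tube, 18 mm outer, 10 inner diameter, 22 mm long, hole along y): 70 mm ahead (x) of the flap's origin, 9 mm above its underside; axes as of the flap. Underside of knuckle and plate are in one plane.
- specimen_cup: Loose white specimen cup with a lid, 49 mm across, 55 mm high; a bystander. Origin: centre of the underside.
- dropper_vial: Small loose dropper vial, 26 mm across, 58 mm high; a bystander. Origin: centre of the underside.
Not all that is in view belongs to the job. What is shaped like the jamb but green is not meant. What is shaped like the plate_loose but black is not meant.

How it is judged:
By the outcome, as a careful person would: the job done as asked, in the order asked, and still so for the second after the job is handed in, while the arm keeps its last pose, push and grip.
It also fails if it takes over 58 s, if anything falls off the work surface, if the arm or the gripper's body presses on something with over 40 N, if the wrist force passes 120 N, or if a joint passes its speed limit or range.

## Working session

There is one attempt and no reset: what is moved stays moved. The work goes in short steps, Python scripts to look and compute and a shell command to move; the robot and the scene stay as the last step left them, time stands still between calls to the robot, and variables do not carry over. Pictures are saved under pics/ and viewed, and the job is handed in when it is done.

```bash
mkdir -p pics; ls; cat > h.py <<'E'
import numpy as np, cv2
from plant import r, viewer, order
def cap(n):
    return viewer.capture(n)
def pt(c,u,v,d=None):
    d=c['depth'][int(round(v)),int(round(u))] if d is None else d
    R=cv2.Rodrigues(np.array(c['rvec'],float))[0]; t=np.array(c['tvec'],float).reshape(3)
    p=np.array([(u-c['cx'])/c['fx']*d,(v-c['cy'])/c['fy']*d,d]); return R.T@(p-t)
def ray(c,u,v,z):
    R=cv2.Rodrigues(np.array(c['rvec'],float))[0]; t=np.array(c['tvec'],float).reshape(3)
    o=-R.T@t; q=R.T@np.array([(u-c['cx'])/c['fx'],(v-c['cy'])/c['fy'],1.]); return o+q*(z-o[2])/q[2]
def proj(c,P):
    return cv2.projectPoints(np.array(P,float).reshape(-1,3),np.array(c['rvec'],float),np.array(c['tvec'],float),np.array([[c['fx'],0,c['cx']],[0,c['fy'],c['cy']],[0,0,1.]]),None)[0].reshape(-1,2)
def world(c):
    h,w=c['depth'].shape; u,v=np.meshgrid(np.arange(w),np.arange(h)); d=c['depth'].astype(float)
    R=cv2.Rodrigues(np.array(c['rvec'],float))[0]; t=np.array(c['tvec'],float).reshape(3)
    p=np.stack([(u-c['cx'])/c['fx']*d,(v-c['cy'])/c['fy']*d,d],-1); return (p-t)@R
E
python3 - <<'E'
from h import *
print(r.get_state(), r.hold_point_z)
for n in("scene","top"):
    c=cap(n); cv2.imwrite(f"pics/{n}0.png",c['pixels']); np.savez(f"{n}0.npz",**c)
    R=cv2.Rodrigues(np.array(c['rvec'],float))[0]; print(n,c['fx'],c['cx'],c['cy'],-R.T@np.array(c['tvec']).reshape(3),R)
E
```

```text
pics
{'time_s': 0.0, 'joints': array([ 8.66374633e+01,  2.05927588e+01,  6.34667164e-01, -2.09880868e-02,
       -7.01361140e+01, -1.65064579e+01]), 'qd': array([-0.06475592,  0.02590558, -0.00921176,  0.13574757,  0.00744102,
        0.07475826]), 'joint_torque': array([ 4.28449739e-04, -5.82712626e+01,  2.93059981e+01,  6.99729100e+00,
        7.09085565e-03, -1.57884360e-04]), 'tcp_pos': array([0.22927159, 0.63435307, 0.22561181]), 'eef_rot': array([  94.6792045 ,   89.90374977, -105.19693784]), 'contact_force': array([-0.0394086 ,  0.29981661,  0.3092518 ]), 'moment': array([-0.04241059,  0.00931314,  0.02965553]), 'gripper_width': 0.08754997806257343} 0.0188
scene 466.27076022118854 312.97151275880236 196.50190640956305 [-0.12009567 -0.57346173  0.68224423] [[ 0.65152998 -0.75850386 -0.01343828]
 [-0.4594423  -0.38042613 -0.80261369]
 [ 0.60367331  0.52910099 -0.59634778]]
top 520.5523432594657 317.73023955337993 203.73962036639122 [ 0.25428486 -0.02889657  1.46652803] [[-0.02488123 -0.99941469 -0.02347768]
 [-0.98386553  0.02864275 -0.17660183]
 [ 0.17717093  0.01870481 -0.98400233]]
```

View pics/scene0.png

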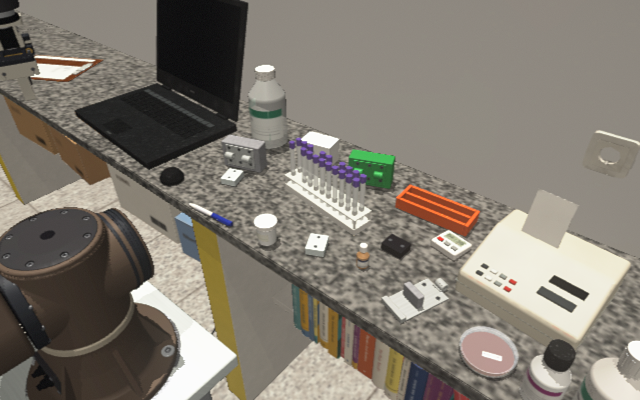

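View pics/top0.png

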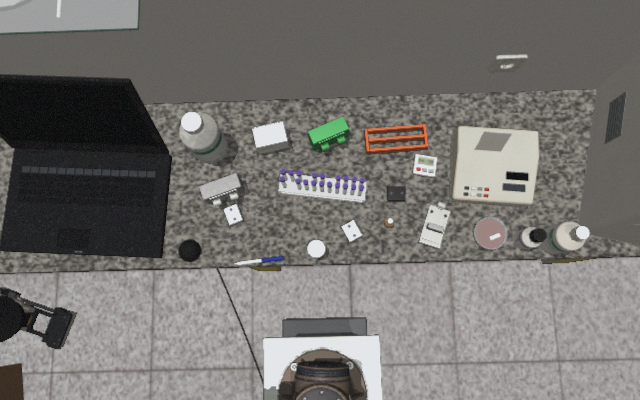

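```bash
python3 - <<'E'
import cv2
t=cv2.imread("pics/top0.png"); s=cv2.imread("pics/scene0.png")
a=cv2.resize(t[165:265,185:285],None,fx=4,fy=4,interpolation=3); b=cv2.resize(t[165:265,350:450],None,fx=4,fy=4,interpolation=3)
cv2.imwrite("pics/c1.png",cv2.hconcat([a,b]))
a=cv2.resize(s[125:225,205:305],None,fx=4,fy=4,interpolation=3); b=cv2.resize(s[225:325,360:460],None,fx=4,fy=4,interpolation=3)
cv2.imwrite("pics/c2.png",cv2.hconcat([a,b]))
E
```

```text
(no output)
```

View pics/c1.png

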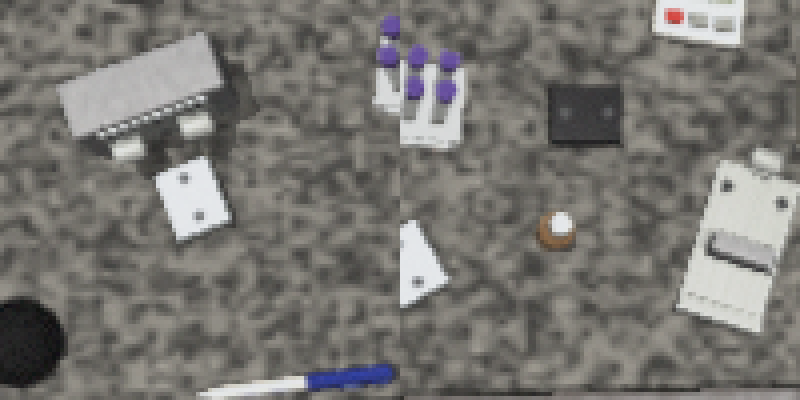

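View pics/c2.png

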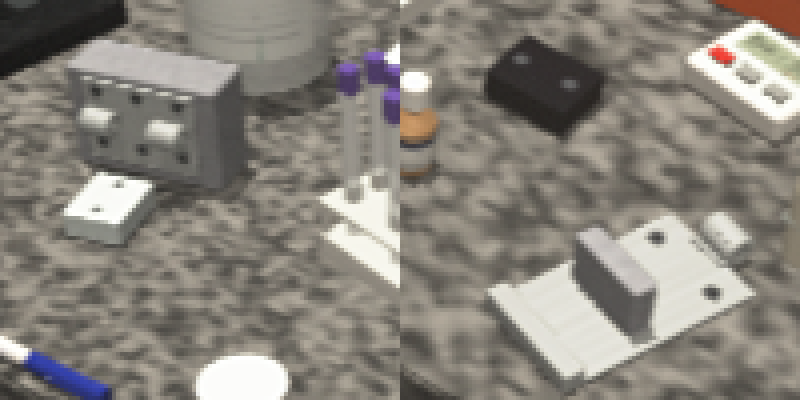

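```bash
cat > m1.py <<'E'
from h import *
import sys
def L(n): return {k:v for k,v in np.load(n).items()}
T=L("top0.npz");S=L("scene0.npz")
for nm,c in(("top",T),("scene",S)):
    W=world(c)
    for lab,(u,v) in {"top":{"low":(233,214),"loose":(351,231),"jambtop":(221,182),"flap":(432,232),"cup":(316,246),"vial":(389,221),"black":(396,193),"counter":(300,220)},
      "scene":{"low":(233,176),"loose":(318,243),"jambtop":(243,141),"flap":(400,303),"cup":(265,222),"vial":(364,248),"black":(396,243),"counter":(320,270)}}[nm].items():
        p=W[v-1:v+2,u-1:u+2].reshape(-1,3); print(nm,lab,c['pixels'][v,u],np.median(p,0).round(4),p[:,2].std().round(4))
E
python3 m1.py
```

```text
top low [234 231 229] [0.4933 0.2391 0.0178] 0.0029
top loose [233 230 227] [ 0.4345 -0.0924  0.0194] 0.0029
top jambtop [180 181 180] [0.573  0.2617 0.0756] 0.0029
top flap [211 217 216] [ 0.4272 -0.3203  0.0049] 0.0034
top cup [233 230 228] [0.3919 0.0055 0.0553] 0.0032
top vial [233 230 228] [ 0.4546 -0.1954  0.0541] 0.0035
top black [58 57 58] [ 0.5397 -0.224   0.0159] 0.0036
top counter [ 95 100 101] [ 0.4728  0.0507 -0.    ] 0.0038
scene low [247 251 250] [0.4885 0.2297 0.0183] 0.0009
scene loose [248 251 251] [ 0.434  -0.1     0.0183] 0.0012
scene jambtop [188 191 195] [0.5625 0.2651 0.0741] 0.0013
scene flap [220 227 228] [ 0.4177 -0.3124  0.0043] 0.001
scene cup [250 252 252] [0.3815 0.0019 0.0548] 0.0014
scene vial [159 174 182] [ 0.4511 -0.2037  0.0541] 0.002
scene black [48 47 52] [ 0.5388 -0.2249  0.018 ] 0.0007
scene counter [141 155 161] [ 0.3896 -0.1423  0.0011] 0.0008
```

```bash
cat > m2.py <<'E'
from h import *
def L(n): return {k:v for k,v in np.load(n).items()}
def rect(c,uv,z,thr,half=26,k=8,col=None):
    """bright blob around uv -> contour -> rays onto plane z -> minAreaRect"""
    u0,v0=uv[0]-half,uv[1]-half
    g=c['pixels'][v0:v0+2*half,u0:u0+2*half].min(2)
    G=cv2.resize(g,None,fx=k,fy=k,interpolation=cv2.INTER_CUBIC)
    m=(G>thr).astype(np.uint8); m=cv2.morphologyEx(m,cv2.MORPH_CLOSE,np.ones((3*k,3*k))); m=cv2.morphologyEx(m,cv2.MORPH_OPEN,np.ones((3*k,3*k)))
    cs,_=cv2.findContours(m,0,cv2.CHAIN_APPROX_NONE)
    cs=[q for q in cs if cv2.pointPolygonTest(q,(half*k,half*k),True)>-3*k]
    q=max(cs,key=cv2.contourArea)[:,0].astype(float)
    uvs=(q+.5)/k-.5+[u0,v0]
    P=np.array([ray(c,a,b,z) for a,b in uvs])[:,:2]
    r_=cv2.minAreaRect((P*1000).astype(np.float32))
    M=cv2.moments((P*1000).astype(np.float32).reshape(-1,1,2))
    (x,y),(w,h),a=r_
    if w<h: w,h,a=h,w,a+90
    a=(a+90)%180-90
    return np.round([x,y,w,h,a],2), np.round([M['m10']/M['m00'],M['m01']/M['m00'],M['m00']],2)
if __name__=="__main__":
    T=L("top0.npz");S=L("scene0.npz")
    for thr in(170,190,205):
        for lab,t,s in(("low",(233,214),(232,176)),("loose",(351,231),(317,242))):
            print(thr,lab,"top",*rect(T,t,.018,thr),"scene",*rect(S,s,.018,thr+ (20 if 1 else 0)))
E
python3 m2.py
```

```text
170 low top [492.07 239.92  50.49  40.04  21.  ] [ 491.95  239.98 1850.83] scene [491.54 238.26  51.03  40.89  21.25] [ 491.55  238.23 1886.59]
170 loose top [435.75 -94.09  50.22  40.13  26.3 ] [ 435.67  -93.87 1838.48] scene [435.8  -94.84  51.44  40.77  27.9 ] [ 435.86  -94.92 1965.43]
190 low top [492.14 239.92  49.36  39.17  20.82] [ 492.07  239.98 1757.17] scene [491.69 238.13  49.43  39.62  21.55] [ 491.61  238.17 1753.51]
190 loose top [435.76 -93.95  49.12  39.24  26.3 ] [ 435.73  -93.84 1749.89] scene [435.75 -94.95  50.13  39.83  27.98] [ 435.82  -95.02 1869.02]
205 low top [492.24 239.95  48.41  38.45  20.54] [ 492.2   239.98 1669.37] scene [491.73 238.14  48.31  38.48  21.53] [ 491.62  238.18 1640.59]
205 loose top [435.77 -93.96  48.31  38.31  25.89] [ 435.76  -93.82 1667.91] scene [435.76 -94.97  49.03  39.01  27.86] [ 435.78  -95.11 1785.28]
```

```bash
cat >> h.py <<'E'
from scipy.spatial.transform import Rotation as Ro
def Rt(st): return Ro.from_euler('xyz',st['eef_rot'],degrees=True)
def want(th):
    c,s=np.cos(np.radians(th)),np.sin(np.radians(th)); return Ro.from_matrix(np.array([[0,0,-1],[c,s,0],[s,-c,0]]).T)
def go(p,th,st=None):
    st=st or r.get_state(); R=Rt(st); d=R.inv().apply(np.array(p)-st['tcp_pos'])
    m=R.as_matrix(); rv=(R.inv()*want(th)).as_rotvec(degrees=True)
    print("t",st['time_s'],"tcp",st['tcp_pos'].round(4),"jaw deg",np.degrees(np.arctan2(m[1,1],m[0,1])).round(2),"xdir",m[:,0].round(4),"F",st['contact_force'].round(1),"w",round(st['gripper_width'],4),"j",st['joints'].round(0))
    print(" -> t(xyz) mm",(d*1000).round(1),"a",rv.round(2),"dist",np.linalg.norm(d).round(3))
E
cat > m3.py <<'E'
from m2 import *
T=L("top0.npz");S=L("scene0.npz")
def blob(c,box,lo,hi,z,name,k=8,cl=1,op=2):
    u0,v0,u1,v1=box; im=c['pixels'][v0:v1,u0:u1]
    G=cv2.resize(im,None,fx=k,fy=k,interpolation=cv2.INTER_CUBIC)
    m=cv2.inRange(G.min(2),lo,hi)
    m=cv2.morphologyEx(m,cv2.MORPH_CLOSE,np.ones((cl*k,cl*k))); m=cv2.morphologyEx(m,cv2.MORPH_OPEN,np.ones((op*k,op*k)))
    cs,_=cv2.findContours(m,0,cv2.CHAIN_APPROX_NONE)
    o=G.copy(); cv2.drawContours(o,cs,-1,(0,0,255),1); cv2.imwrite(f"pics/{name}.png",cv2.resize(o,None,fx=min(1,600/o.shape[0]),fy=min(1,600/o.shape[0])))
    for q in sorted(cs,key=cv2.contourArea)[::-1][:4]:
        q=q[:,0].astype(float); uv=(q+.5)/k-.5+[u0,v0]
        P=np.array([ray(c,a,b,z) for a,b in uv])[:,:2]*1000
        (x,y),(w,h),a=cv2.minAreaRect(P.astype(np.float32))
        if w<h:w,h,a=h,w,a+90
        print(name,"px",uv.mean(0).round(1),"c",round(x,1),round(y,1),"wh",round(w,1),round(h,1),"a",round((a+90)%180-90,2))
if __name__=="__main__":
    blob(T,(195,168,250,210),158,215,.075,"jt")
    blob(T,(205,190,250,206),195,256,.054,"kt",op=1)
    blob(S,(215,130,280,175),170,215,.075,"js")
    blob(S,(218,145,258,165),205,256,.054,"ks",op=1)
    blob(T,(415,198,455,255),175,256,.004,"ft",cl=3)
    blob(T,(415,198,455,255),140,200,.034,"frt",op=1)
    blob(S,(375,272,455,325),195,256,.004,"fs",cl=3)
    blob(S,(395,275,430,315),110,190,.034,"frs",op=1)
    go((.436,-.094,.12),-63)
E
python3 m3.py; python3 -c "
import cv2
ims=[cv2.imread(f'pics/{n}.png') for n in('jt','kt','js','ks')]
ims=[cv2.resize(i,(400,300)) for i in ims]
cv2.imwrite('pics/m3a.png',cv2.vconcat([cv2.hconcat(ims[:2]),cv2.hconcat(ims[2:])]))
ims=[cv2.imread(f'pics/{n}.png') for n in('ft','frt','fs','frs')]
ims=[cv2.resize(i,(400,300)) for i in ims]
cv2.imwrite('pics/m3b.png',cv2.vconcat([cv2.hconcat(ims[:2]),cv2.hconcat(ims[2:])]))"
```

```text
jt px [219.7 186.4] c 562.0 266.0 wh 106.9 40.5 a -71.37
jt px [218.  201.9] c 518.0 269.1 wh 11.5 11.3 a 0.56
jt px [235.8 195.5] c 534.4 220.6 wh 10.7 7.6 a 0.14
kt px [216.5 202.1] c 521.2 278.4 wh 17.8 7.2 a -76.83
kt px [233.5 195.9] c 537.2 231.1 wh 17.7 7.0 a -77.89
kt px [234.8 205.1] c 511.9 227.4 wh 8.4 2.8 a 88.34
js px [243.1 141.4] c 561.6 263.8 wh 105.5 39.3 a -71.36
ks px [245.9 156.9] c 534.8 227.2 wh 17.5 10.9 a -70.37
ks px [228.9 153.3] c 519.3 274.4 wh 18.3 9.3 a -82.34
ft px [435.2 224.9] c 450.9 -331.1 wh 125.7 60.5 a -19.19
frt px [434.5 226.6] c 438.8 -322.5 wh 60.9 22.5 a 66.89
frt px [441.3 207. ] c 492.6 -344.6 wh 27.0 25.5 a -19.99
frt px [447.8 218. ] c 461.0 -360.9 wh 26.8 8.0 a -5.79
frt px [424.  238.9] c 405.2 -291.4 wh 16.3 6.1 a 68.24
fs px [401.2 305.3] c 415.2 -316.6 wh 63.1 42.2 a 67.03
fs px [428.2 292.8] c 469.1 -338.0 wh 59.1 57.4 a 69.66
fs px [441.4 282.2] c 513.9 -346.1 wh 20.4 10.4 a 67.76
fs px [412.5 289. ] c 462.4 -312.6 wh 7.9 5.2 a 31.09
frs px [408.7 282.4] c 451.9 -306.8 wh 72.3 42.5 a -16.33
frs px [421.1 304.3] c 415.4 -353.9 wh 45.8 17.4 a 38.18
frs px [418.1 291.9] c 436.9 -335.0 wh 19.2 8.9 a 68.29
frs px [411.6 291.5] c 430.7 -326.1 wh 7.5 2.9 a 71.0
t 0.1 tcp [0.2293 0.6344 0.2257] jaw deg -109.87 xdir [-3.0e-04 -1.5e-03 -1.0e+00] F [-1.4 -0.1 -0.7] w 0.0878 j [ 87.  21.   1.  -0. -70. -17.]
 -> t(xyz) mm [ 106.7  614.6 -441.9] a [-4.687e+01  2.000e-02 -9.000e-02] dist 0.764
```

View pics/m3a.png

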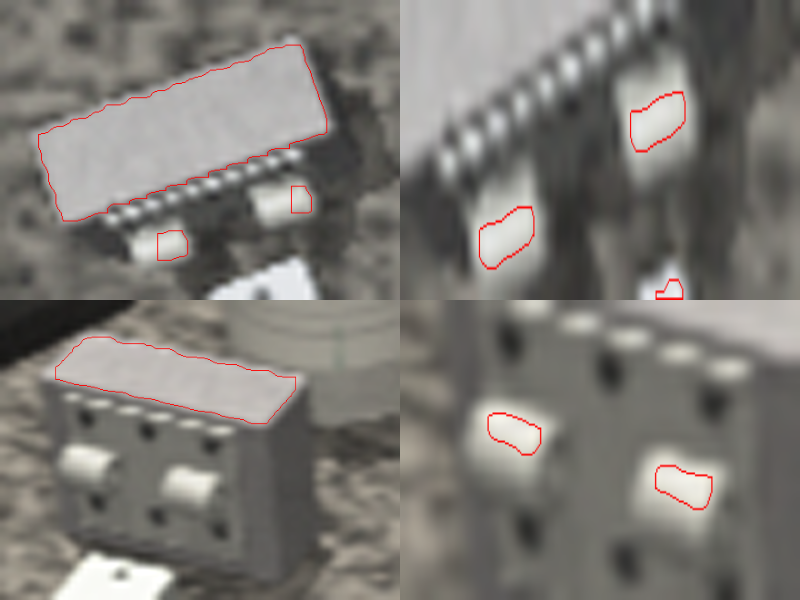

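View pics/m3b.png

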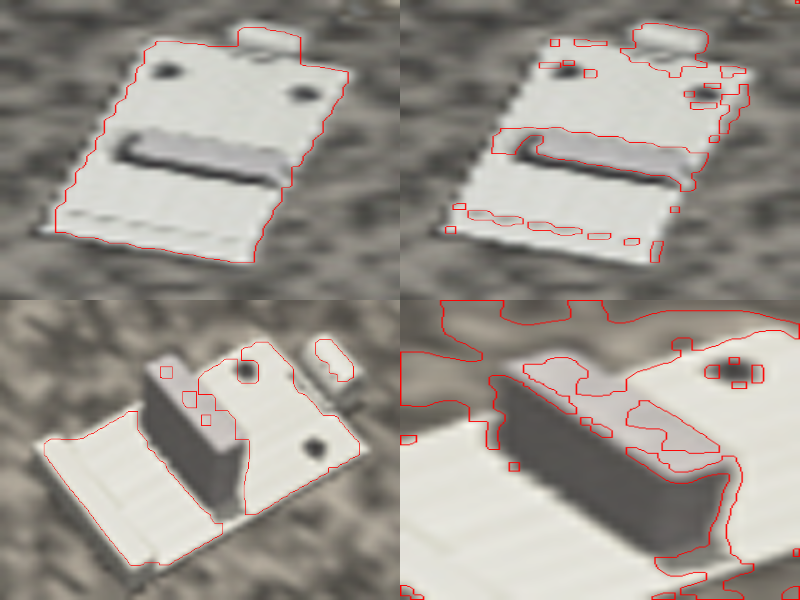

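Jamb candidates are the grey block at top px (221,187) and the green one at (329,133). The grey one is meant. Plate candidates are silver at (351,231) and black at (396,193). The silver one is meant, and the crop confirms it. Heights measured in both views match the text: 18, 75, 4, 55 and 58 mm. I move now.

```bash
python3 -m creep '[{"ty":0.419,"tz":-0.355,"ax":-47},{"ty":0.419,"tz":-0.355,"ax":-47},{"ty":0.419,"tz":-0.355,"ax":-47},{"ty":0.419,"tz":-0.355,"ax":-47},{"ty":0.419,"tz":-0.355,"ax":-47}]'; python3 -c "
from h import *
go((.42,.10,.226),-63)"
```

```text
t 0.1 tcp [0.2293 0.6344 0.2257] jaw deg -109.87 xdir [-3.0e-04 -1.5e-03 -1.0e+00] F [-1.4 -0.1 -0.7] w 0.0878 j [ 87.  21.   1.  -0. -70. -17.]
 -> t(xyz) mm [ 4.000e-01  4.378e+02 -3.610e+02] a [-4.687e+01  2.000e-02 -9.000e-02] dist 0.567invalid input
```

```bash
python3 -m creep '[{"ax":-47,"ay":0,"az":0,"tx":0,"ty":0.419,"tz":-0.355,"fingers":0.087},{"ax":-47,"ay":0,"az":0,"tx":0,"ty":0.419,"tz":-0.355,"fingers":0.087},{"ax":-47,"ay":0,"az":0,"tx":0,"ty":0.419,"tz":-0.355,"fingers":0.087},{"ax":-47,"ay":0,"az":0,"tx":0,"ty":0.419,"tz":-0.355,"fingers":0.087},{"ax":-47,"ay":0,"az":0,"tx":0,"ty":0.419,"tz":-0.355,"fingers":0.087}]'; python3 -c "
from h import *
go((.42,.10,.226),-63)"
```

```text
time_s: 0.6
tcp_pos: [0.3168, 0.3983, 0.2263]
eef_rot: [44.3, 90.0, -112.2]
contact_force: [1.0, -0.5, 1.1]
gripper_width: 0.0871
t 0.6 tcp [0.3168 0.3983 0.2263] jaw deg -66.52 xdir [-2.e-04 -4.e-04 -1.e+00] F [ 1.  -0.5  1.1] w 0.0871 j [ 74.   5. -20.  -0. -65.  40.]
 -> t(xyz) mm [  0.4 314.7  24.2] a [-3.52  0.02 -0.02] dist 0.316
```

```bash
python3 -m creep '[{"ax":3.5,"ay":0,"az":0,"tx":0,"ty":0.315,"tz":0.024,"fingers":0.087},{"ax":3.5,"ay":0,"az":0,"tx":0,"ty":0.315,"tz":0.024,"fingers":0.087},{"ax":3.5,"ay":0,"az":0,"tx":0,"ty":0.315,"tz":0.024,"fingers":0.087},{"ax":3.5,"ay":0,"az":0,"tx":0,"ty":0.315,"tz":0.024,"fingers":0.087},{"ax":3.5,"ay":0,"az":0,"tx":0,"ty":0.315,"tz":0.024,"fingers":0.087}]'; python3 -c "
from h import *
go((.436,-.0944,.10),-63)"
```

```text
time_s: 1.1
tcp_pos: [0.3969, 0.1617, 0.2267]
eef_rot: [-144.8, 90.0, 54.9]
contact_force: [1.1, 0.2, -0.3]
gripper_width: 0.0869
t 1.1 tcp [0.3969 0.1617 0.2267] jaw deg -70.36 xdir [ 3.e-04  5.e-04 -1.e+00] F [ 1.1  0.2 -0.3] w 0.0869 j [ 49.  -4. -28.  -0. -65.  61.]
 -> t(xyz) mm [126.6 254.4  49.3] a [-7.36 -0.03  0.02] dist 0.288
```

```bash
python3 -m creep '[{"ax":-7.4,"ay":0,"az":0,"tx":0.06,"ty":0.254,"tz":0.049,"fingers":0.087},{"ax":-7.4,"ay":0,"az":0,"tx":0.09,"ty":0.254,"tz":0.049,"fingers":0.087},{"ax":-7.4,"ay":0,"az":0,"tx":0.1266,"ty":0.254,"tz":0.049,"fingers":0.087},{"ax":-7.4,"ay":0,"az":0,"tx":0.1266,"ty":0.254,"tz":0.049,"fingers":0.087},{"ax":-7.4,"ay":0,"az":0,"tx":0.1266,"ty":0.254,"tz":0.049,"fingers":0.087}]'; python3 -c "
from h import *
go((.436,-.0944,.05),-63)"
```

```text
time_s: 1.6
tcp_pos: [0.4303, -0.0576, 0.1211]
eef_rot: [172.0, 89.9, 19.0]
contact_force: [1.5, 0.9, -0.7]
gripper_width: 0.087
t 1.6 tcp [ 0.4303 -0.0576  0.1211] jaw deg -62.99 xdir [ 1.1e-03  4.0e-04 -1.0e+00] F [ 1.5  0.9 -0.7] w 0.087 j [ 19.   3. -37.  -0. -50.  98.]
 -> t(xyz) mm [71.1 35.3 11.7] a [ 0.01 -0.07 -0.01] dist 0.08
```

```bash
python3 -c "
from h import *
for n in('scene','top'):
    c=cap(n); np.savez(f'{n}1.npz',**c); cv2.imwrite(f'pics/{n}1.png',c['pixels'])
go((.436,-.0944,.004),-63)"
```

```text
t 1.7 tcp [ 0.4276 -0.0603  0.1183] jaw deg -63.35 xdir [-0.0068 -0.0015 -1.    ] F [0.3 0.3 0.2] w 0.0871 j [ 18.   4. -37.  -0. -50.  98.]
 -> t(xyz) mm [114.3  34.4   7.1] a [-0.35  0.39  0.1 ] dist 0.12
```

View pics/scene1.png

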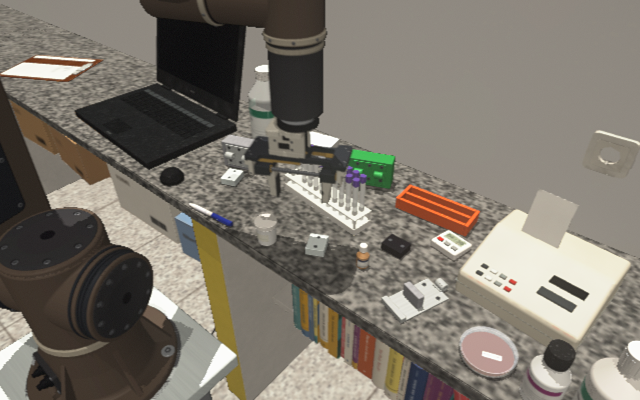

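```bash
python3 -m creep '[{"ax":0,"ay":0,"az":0,"tx":0.03,"ty":0.034,"tz":0.008,"fingers":0.06},{"ax":0,"ay":0,"az":0,"tx":0.07,"ty":0.034,"tz":0.008,"fingers":0.06},{"ax":0,"ay":0,"az":0,"tx":0.07,"ty":0.034,"tz":0.008,"fingers":0.06},{"ax":0,"ay":0,"az":0,"tx":0.07,"ty":0.034,"tz":0.008,"fingers":0.06},{"ax":0,"ay":0,"az":0,"tx":0.07,"ty":0.034,"tz":0.008,"fingers":0.06}]'; python3 -c "
from h import *
go((.4358,-.0944,.004),-63)"
```

```text
time_s: 2.2
tcp_pos: [0.44, -0.089, 0.0534]
eef_rot: [157.2, 89.9, 4.3]
contact_force: [0.4, 0.6, 0.1]
gripper_width: 0.0604
t 2.2 tcp [ 0.44   -0.089   0.0534] jaw deg -62.91 xdir [ 2.2e-03  2.0e-04 -1.0e+00] F [0.4 0.6 0.1] w 0.0604 j [ 14.  11. -40.   0. -39. 103.]
 -> t(xyz) mm [49.4  2.8  6.3] a [ 0.09 -0.11 -0.05] dist 0.05
```

```bash
python3 -m creep '[{"ax":0,"ay":0,"az":0,"tx":0.015,"ty":0.003,"tz":0.006,"fingers":0.06},{"ax":0,"ay":0,"az":0,"tx":0.03,"ty":0.003,"tz":0.006,"fingers":0.06},{"ax":0,"ay":0,"az":0,"tx":0.042,"ty":0.003,"tz":0.006,"fingers":0.06},{"ax":0,"ay":0,"az":0,"tx":0.047,"ty":0.003,"tz":0.006,"fingers":0.06},{"ax":0,"ay":0,"az":0,"tx":0.047,"ty":0.003,"tz":0.006,"fingers":0.06}]'; python3 -c "
from h import *
go((.4358,-.0944,.004),-63)
for n in('scene','top'):
    c=cap(n); np.savez(f'{n}2.npz',**c); cv2.imwrite(f'pics/{n}2.png',c['pixels'])
s=np.load('scene2.npz')['pixels']
cv2.imwrite('pics/c3.png',cv2.resize(s[190:290,240:400],None,fx=5,fy=5,interpolation=3))
"
```

```text
time_s: 2.7
tcp_pos: [0.4355, -0.0946, 0.0055]
eef_rot: [161.0, 89.9, 8.1]
contact_force: [-0.1, -0.1, 0.3]
gripper_width: 0.0597
t 2.7 tcp [ 0.4355 -0.0946  0.0055] jaw deg -62.93 xdir [ 1.2e-03  2.0e-04 -1.0e+00] F [-0.1 -0.1  0.3] w 0.0597 j [ 13.  15. -43.   0. -31. 104.]
 -> t(xyz) mm [ 1.5 -0.  -0.4] a [ 0.07 -0.06 -0.02] dist 0.002
```

View pics/c3.png

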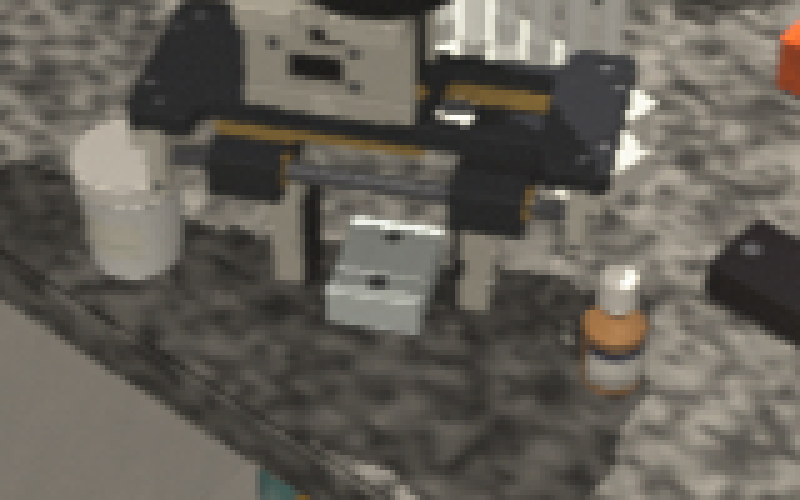

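The fingers straddle the silver plate, at about full px (315,243), with clearance to the cup and vial. I close now.

```bash
python3 -m creep '[{"ax":0,"ay":0,"az":0,"tx":0.001,"ty":0,"tz":0,"fingers":0.048},{"ax":0,"ay":0,"az":0,"tx":0.001,"ty":0,"tz":0,"fingers":0.03},{"ax":0,"ay":0,"az":0,"tx":0.001,"ty":0,"tz":0,"fingers":0.03},{"ax":0,"ay":0,"az":0,"tx":0.001,"ty":0,"tz":0,"fingers":0.03},{"ax":0,"ay":0,"az":0,"tx":0.001,"ty":0,"tz":0,"fingers":0.03}]' 25; python3 -c "
from h import *
go((.4358,-.0944,.104),-63)"
```

```text
time_s: 3.3
tcp_pos: [0.435, -0.0951, 0.0039]
eef_rot: [166.2, 90.0, 13.2]
contact_force: [-2.3, 1.4, 6.0]
gripper_width: 0.0401
t 3.3 tcp [ 0.435  -0.0951  0.0039] jaw deg -62.99 xdir [ 3.e-04  1.e-04 -1.e+00] F [-2.3  1.4  6. ] w 0.0401 j [ 13.  16. -43.   0. -31. 104.]
 -> t(xyz) mm [-100.1   -0.2   -1.1] a [ 0.01 -0.02 -0.  ] dist 0.1
```

```bash
python3 -m creep '[{"ax":0,"ay":0,"az":0,"tx":-0.03,"ty":0,"tz":0,"fingers":0.03},{"ax":0,"ay":0,"az":0,"tx":-0.07,"ty":0,"tz":0,"fingers":0.03},{"ax":0,"ay":0,"az":0,"tx":-0.11,"ty":0,"tz":0,"fingers":0.03},{"ax":0,"ay":0,"az":0,"tx":-0.12,"ty":0,"tz":0,"fingers":0.03}]' 30; python3 -c "
from h import *
go((.484,.236,.12),-68.9)"
```

```text
time_s: 3.7
tcp_pos: [0.4368, -0.095, 0.1274]
eef_rot: [159.3, 89.7, 6.3]
contact_force: [1.2, -0.0, -3.6]
gripper_width: 0.0396
t 3.7 tcp [ 0.4368 -0.095   0.1274] jaw deg -62.97 xdir [ 5.9e-03  6.0e-04 -1.0e+00] F [ 1.2 -0.  -3.6] w 0.0396 j [ 13.   4. -35.   0. -50. 104.]
 -> t(xyz) mm [   7.9 -273.4 -192.5] a [ 5.93 -0.32 -0.1 ] dist 0.334
```

```bash
python3 -m creep '[{"ax":2,"ay":0,"az":0,"tx":0,"ty":-0.037,"tz":-0.026,"fingers":0.03},{"ax":4,"ay":0,"az":0,"tx":0,"ty":-0.076,"tz":-0.0537,"fingers":0.03},{"ax":5.9,"ay":0,"az":0,"tx":0,"ty":-0.115,"tz":-0.081,"fingers":0.03},{"ax":5.9,"ay":0,"az":0,"tx":0,"ty":-0.154,"tz":-0.1085,"fingers":0.03},{"ax":5.9,"ay":0,"az":0,"tx":0,"ty":-0.193,"tz":-0.136,"fingers":0.03}]'; python3 -c "
from h import *
go((.484,.236,.12),-68.9)"
```

```text
time_s: 4.2
tcp_pos: [0.4675, 0.14, 0.1227]
eef_rot: [3.3, 89.9, -155.6]
contact_force: [1.6, -0.3, -3.3]
gripper_width: 0.0396
t 4.2 tcp [0.4675 0.14   0.1227] jaw deg -68.92 xdir [-1.5e-03 -7.0e-04 -1.0e+00] F [ 1.6 -0.3 -3.3] w 0.0396 j [ 40.   9. -31.  -0. -51.  71.]
 -> t(xyz) mm [  2.6 -83.6 -50. ] a [-0.02  0.09 -0.01] dist 0.097
```

```bash
python3 -m creep '[{"ax":0,"ay":0,"az":0,"tx":0,"ty":-0.038,"tz":-0.026,"fingers":0.03},{"ax":0,"ay":0,"az":0,"tx":0.01,"ty":-0.065,"tz":-0.045,"fingers":0.03},{"ax":0,"ay":0,"az":0,"tx":0.035,"ty":-0.0837,"tz":-0.058,"fingers":0.03},{"ax":0,"ay":0,"az":0,"tx":0.048,"ty":-0.0837,"tz":-0.058,"fingers":0.03},{"ax":0,"ay":0,"az":0,"tx":0.048,"ty":-0.0837,"tz":-0.058,"fingers":0.03}]'; python3 -c "
from h import *
import time
go((.4915,.239,.022),-68.9)
for n in('scene','top'):
    c=cap(n); np.savez(f'{n}3.npz',**c); cv2.imwrite(f'pics/{n}3.png',c['pixels'])
s=np.load('scene3.npz')['pixels'];t=np.load('top3.npz')['pixels']
go((.4915,.239,.022),-68.9)
cv2.imwrite('pics/c4.png',cv2.hconcat([cv2.resize(s[115:215,190:290],None,fx=4,fy=4,interpolation=3),cv2.resize(t[150:250,185:285],None,fx=4,fy=4,interpolation=3)]))
"
```

```text
time_s: 4.7
tcp_pos: [0.4901, 0.2361, 0.0722]
eef_rot: [18.6, 89.6, -140.3]
contact_force: [-0.5, -0.2, -3.3]
gripper_width: 0.0393
t 4.7 tcp [0.4901 0.2361 0.0722] jaw deg -68.9 xdir [-0.0053 -0.0044 -1.    ] F [-0.5 -0.2 -3.3] w 0.0393 j [ 46.  17. -27.  -0. -46.  65.]
 -> t(xyz) mm [50.2 -2.3 -2.6] a [ 0.    0.38 -0.13] dist 0.05
t 4.8 tcp [0.4917 0.2365 0.0751] jaw deg -68.92 xdir [-0.0016 -0.0017 -1.    ] F [ 0.3 -0.8 -1.9] w 0.0399 j [ 46.  17. -27.   0. -46.  65.]
 -> t(xyz) mm [53.1 -2.5 -0.8] a [-0.02  0.12 -0.06] dist 0.053
```

View pics/c4.png

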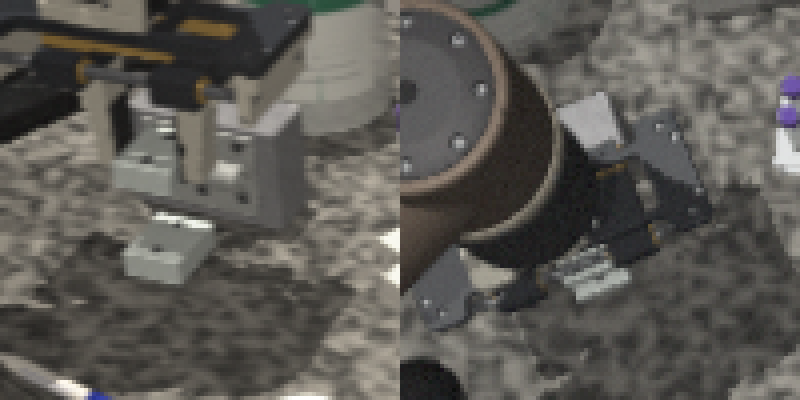

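```bash
python3 -m creep '[{"ax":0,"ay":0,"az":0,"tx":0.02,"ty":-0.002,"tz":0,"fingers":0.03},{"ax":0,"ay":0,"az":0,"tx":0.038,"ty":-0.002,"tz":0,"fingers":0.03},{"ax":0,"ay":0,"az":0,"tx":0.046,"ty":-0.002,"tz":0,"fingers":0.03},{"ax":0,"ay":0,"az":0,"tx":0.046,"ty":-0.002,"tz":0,"fingers":0.03},{"ax":0,"ay":0,"az":0,"tx":0.046,"ty":-0.002,"tz":0,"fingers":0.03}]'; python3 -c "
from h import *
go((.4911,.2385,.022),-68.9)
for n in('scene','top'):
    c=cap(n); np.savez(f'{n}4.npz',**c); cv2.imwrite(f'pics/{n}4.png',c['pixels'])
s=np.load('scene4.npz')['pixels'];t=np.load('top4.npz')['pixels']
go((.4911,.2385,.022),-68.9)
cv2.imwrite('pics/c5.png',cv2.resize(s[145:205,200:290],None,fx=8,fy=8,interpolation=3))
"
```

```text
time_s: 5.3
tcp_pos: [0.4922, 0.2394, 0.0307]
eef_rot: [-168.3, 89.9, 32.7]
contact_force: [0.2, 1.3, -3.1]
gripper_width: 0.0395
t 5.3 tcp [0.4922 0.2394 0.0307] jaw deg -68.91 xdir [ 1.e-03  6.e-04 -1.e+00] F [ 0.2  1.3 -3.1] w 0.0395 j [ 46.  21. -29.   0. -40.  65.]
 -> t(xyz) mm [8.7 0.4 1.3] a [-0.01 -0.07  0.01] dist 0.009
t 5.4 tcp [0.4923 0.2397 0.0309] jaw deg -68.9 xdir [ 0.0014  0.0012 -1.    ] F [-0.4  0.1 -3.7] w 0.0397 j [ 46.  21. -29.   0. -40.  65.]
 -> t(xyz) mm [8.9 0.7 1.5] a [-0.   -0.1   0.04] dist 0.009
```

View pics/c5.png

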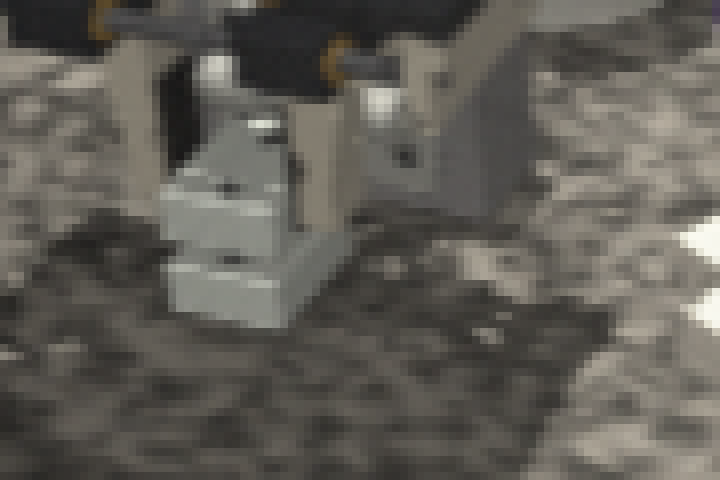

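```bash
python3 -m creep '[{"ax":0,"ay":0,"az":0,"tx":0.003,"ty":0.0005,"tz":0.0014,"fingers":0.03},{"ax":0,"ay":0,"az":0,"tx":0.005,"ty":0.0005,"tz":0.0014,"fingers":0.03},{"ax":0,"ay":0,"az":0,"tx":0.007,"ty":0.0005,"tz":0.0014,"fingers":0.03},{"ax":0,"ay":0,"az":0,"tx":0.0075,"ty":0.0005,"tz":0.0014,"fingers":0.03}]'; python3 -c "
from h import *
go((.4911,.2385,.022),-68.9)
c=cap('scene'); np.savez('scene5.npz',**c)
s=c['pixels']
go((.4911,.2385,.022),-68.9)
cv2.imwrite('pics/c6.png',cv2.resize(s[145:205,200:290],None,fx=8,fy=8,interpolation=3))
"
```

```text
time_s: 5.8
tcp_pos: [0.4903, 0.2383, 0.022]
eef_rot: [24.8, 90.0, -134.1]
contact_force: [-2.5, -0.6, 3.0]
gripper_width: 0.0396
t 5.8 tcp [0.4903 0.2383 0.022 ] jaw deg -68.89 xdir [-3.e-04 -3.e-04 -1.e+00] F [-2.5 -0.6  3. ] w 0.0396 j [ 47.  21. -30.  -0. -39.  65.]
 -> t(xyz) mm [-0.   0.1 -0.8] a [ 0.01  0.02 -0.01] dist 0.001
t 5.85 tcp [0.4904 0.2384 0.0221] jaw deg -68.9 xdir [-3.e-04 -3.e-04 -1.e+00] F [ 0.9  0.4 -2.7] w 0.0394 j [ 47.  21. -30.   0. -39.  65.]
 -> t(xyz) mm [ 0.1  0.1 -0.7] a [ 0.    0.02 -0.01] dist 0.001
```

View pics/c6.png

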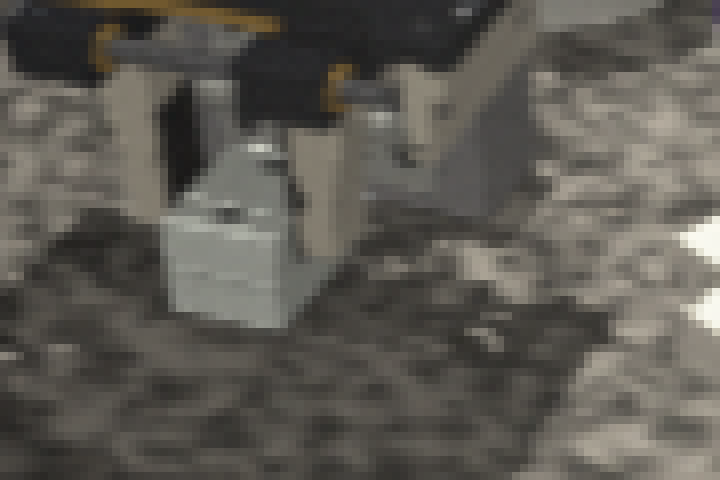

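```bash
python3 -m creep '[{"ax":0,"ay":0,"az":0,"tx":0.0006,"ty":0,"tz":-0.0007,"fingers":0.03},{"ax":0,"ay":0,"az":0,"tx":0.0006,"ty":0,"tz":-0.0007,"fingers":0.048},{"ax":0,"ay":0,"az":0,"tx":0.0006,"ty":0,"tz":-0.0007,"fingers":0.048},{"ax":0,"ay":0,"az":0,"tx":0.006,"ty":0,"tz":-0.0007,"fingers":0.048},{"ax":0,"ay":0,"az":0,"tx":0.013,"ty":0,"tz":-0.0007,"fingers":0.048}]'; python3 -m creep '[{"ax":0,"ay":0,"az":0,"tx":0,"ty":0,"tz":0,"fingers":0.042},{"ax":0,"ay":0,"az":0,"tx":0,"ty":0,"tz":0,"fingers":0.036},{"ax":0,"ay":0,"az":0,"tx":0,"ty":0,"tz":0,"fingers":0.036},{"ax":0,"ay":0,"az":0,"tx":0,"ty":0,"tz":0,"fingers":0.036},{"ax":0,"ay":0,"az":0,"tx":0,"ty":0,"tz":0,"fingers":0.036}]' 12;python3 -c "
from h import *
go((.4911,.2385,.022),-68.9)"
```

```text
time_s: 6.35
tcp_pos: [0.4915, 0.239, 0.0091]
eef_rot: [-157.2, 89.9, 43.9]
contact_force: [-0.0, -0.9, -0.2]
gripper_width: 0.0479
time_s: 6.85
tcp_pos: [0.4909, 0.2384, 0.0089]
eef_rot: [16.1, 90.0, -142.8]
contact_force: [-0.9, -0.4, -5.0]
gripper_width: 0.0399
t 6.85 tcp [0.4909 0.2384 0.0089] jaw deg -68.91 xdir [-6.e-04 -4.e-04 -1.e+00] F [-0.9 -0.4 -5. ] w 0.0399 j [ 46.  22. -30.  -0. -37.  65.]
 -> t(xyz) mm [-13.1  -0.   -0.2] a [-0.01  0.04 -0.01] dist 0.013
```

```bash
python3 -m creep '[{"ax":0,"ay":0,"az":0,"tx":0,"ty":0,"tz":0,"fingers":0.054},{"ax":0,"ay":0,"az":0,"tx":0,"ty":0,"tz":0,"fingers":0.054},{"ax":0,"ay":0,"az":0,"tx":-0.03,"ty":0,"tz":0,"fingers":0.054},{"ax":0,"ay":0,"az":0,"tx":-0.07,"ty":0,"tz":0,"fingers":0.054},{"ax":0,"ay":0,"az":0,"tx":-0.12,"ty":0,"tz":0,"fingers":0.054}]'; python3 -m creep '[{"ax":0,"ay":0,"az":0,"tx":-0.02,"ty":0.04,"tz":0.02,"fingers":0.03},{"ax":0,"ay":0,"az":0,"tx":-0.03,"ty":0.08,"tz":0.04,"fingers":0.03},{"ax":0,"ay":0,"az":0,"tx":-0.03,"ty":0.12,"tz":0.06,"fingers":0.03},{"ax":0,"ay":0,"az":0,"tx":-0.03,"ty":0.16,"tz":0.07,"fingers":0.03},{"ax":0,"ay":0,"az":0,"tx":-0.03,"ty":0.2,"tz":0.07,"fingers":0.03}]'; python3 -c "
from m3 import *
for n in('scene','top'):
    c=cap(n); np.savez(f'{n}6.npz',**c); cv2.imwrite(f'pics/{n}6.png',c['pixels'])
    print(rect(c,(232,172) if n=='scene' else (233,212),.036,205 if n=='scene' else 185))
    s=c['pixels']
    if n=='scene': cv2.imwrite('pics/c7.png',cv2.resize(s[130:205,200:300],None,fx=8,fy=8,interpolation=3))
    else: cv2.imwrite('pics/c8.png',cv2.resize(s[165:240,185:285],None,fx=8,fy=8,interpolation=3))
go((.44,-.324,.1),-20)
"
```

```text
time_s: 7.35
tcp_pos: [0.4905, 0.238, 0.1297]
eef_rot: [25.0, 89.9, -133.9]
contact_force: [1.1, 0.7, -0.6]
gripper_width: 0.0541
time_s: 7.85
tcp_pos: [0.4973, 0.0253, 0.1605]
eef_rot: [-174.9, 89.9, 26.3]
contact_force: [1.1, 0.5, 0.4]
gripper_width: 0.0302
(array([491.95, 236.36,  49.41,  37.92,  23.06]), array([ 491.88,  236.42, 1623.6 ]))Traceback (most recent call last):
  File "<string>", line 5, in <module>
    print(rect(c,(232,172) if n=='scene' else (233,212),.036,205 if n=='scene' else 185))
          ~~~~^^^^^^^^^^^^^^^^^^^^^^^^^^^^^^^^^^^^^^^^^^^^^^^^^^^^^^^^^^^^^^^^^^^^^^^^^^
  File "m2.py", line 11, in rect
    q=max(cs,key=cv2.contourArea)[:,0].astype(float)
      ~~~^^^^^^^^^^^^^^^^^^^^^^^^
ValueError: max() iterable argument is empty
```

View pics/c7.png

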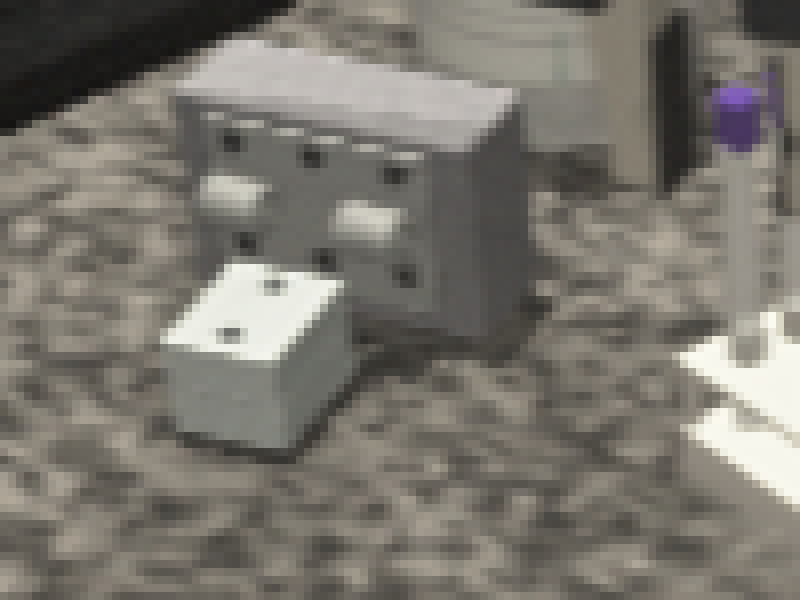

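```bash
python3 -c "
from m3 import *
S=L('scene0.npz');T=L('top0.npz')
cv2.imwrite('pics/f1.png',cv2.resize(S['pixels'][270:325,378:458],None,fx=10,fy=10,interpolation=3))
cv2.imwrite('pics/f2.png',cv2.resize(T['pixels'][200:250,410:460],None,fx=12,fy=12,interpolation=3))
"
```

```text
(no output)
```

View pics/f1.png

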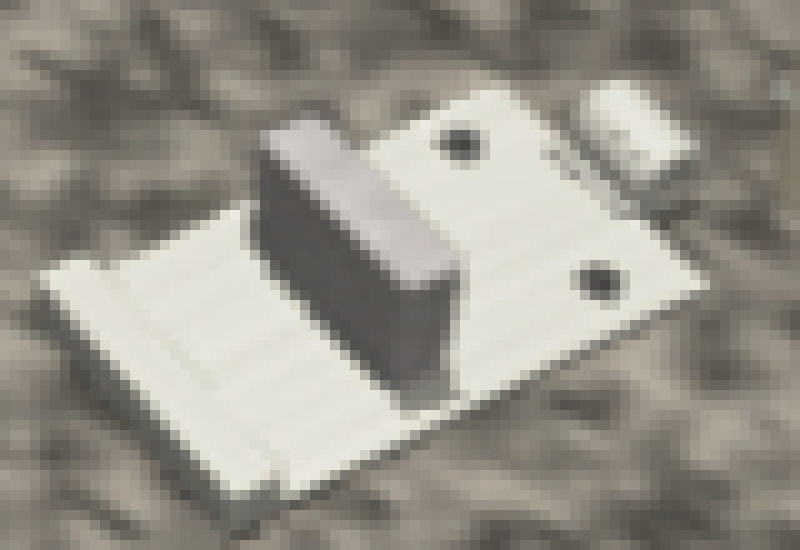

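View pics/f2.png

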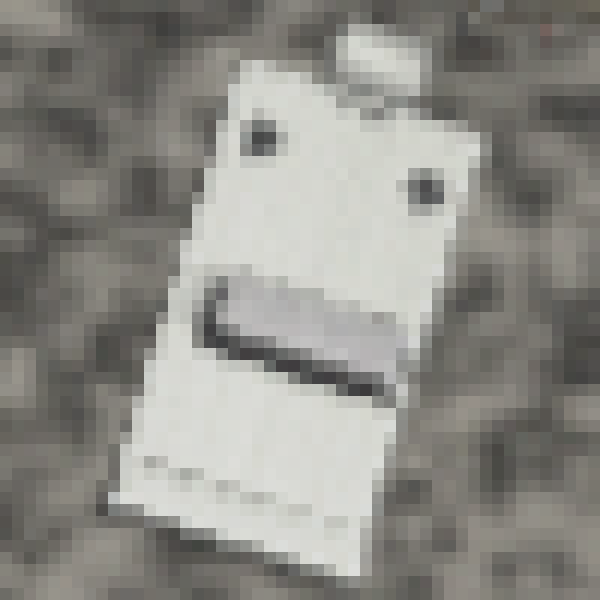

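```bash
python3 -c "
from m3 import *
S=L('scene0.npz');T=L('top0.npz')
def R(c,p,s,o,z): return np.array([ray(c,x/s-.5+o[0],y/s-.5+o[1],z)[:2]*1000 for x,y in p])
def rep(n,c,s,o,rib,far,bar,kn):
    P=R(c,rib,s,o,.034); ctr=P.mean(0); v=(P[3]+P[2]-P[0]-P[1]); print(n,'rib c',ctr.round(1),'sides',[np.linalg.norm(P[i]-P[(i+1)%4]).round(1) for i in range(4)],'yaw x',np.degrees(np.arctan2(*(P[0]-P[3]+P[1]-P[2])[::-1]))-90)
    F=R(c,far,s,o,.004);B=R(c,bar,s,o,.012); d=F.mean(0)-B.mean(0)
    print(' far',F.round(1).tolist(),np.linalg.norm(F[0]-F[1]).round(1),'bar',B.round(1).tolist(),np.linalg.norm(B[0]-B[1]).round(1),'len',np.linalg.norm(d).round(1),'yaw',np.degrees(np.arctan2(d[1],d[0])).round(2), 'edge yaws',[(np.degrees(np.arctan2(*(q[0]-q[1])[::-1]))-90).round(1) for q in(F,B)],
     'origin est',(B.mean(0)+d*50/113).round(1))
    K=R(c,kn,s,o,.018); print(' knuckle top',K.mean(0).round(1), 'origin', (K.mean(0)-70*d/np.linalg.norm(d)).round(1))
rep('scene',S,10,(378,270),[(262,138),(305,110),(462,262),(405,288)],[(500,88),(710,285)],[(35,275),(232,495)],[(600,95),(660,160)])
rep('top',T,12,(410,200),[(215,330),(228,275),(408,322),(388,385)],[(240,60),(480,148)],[(108,495),(358,578)],[(340,50),(425,75)])
"
```

```text
scene rib c [ 437.  -325.5] sides [np.float64(11.4), np.float64(43.4), np.float64(12.8), np.float64(41.5)] yaw x -19.54993436986078
 far [[505.6, -320.6], [486.4, -375.8]] 58.5 bar [[401.0, -281.1], [381.1, -336.4]] 58.7 len 112.1 yaw -20.62 edge yaws [np.float64(-19.1), np.float64(-19.8)] origin est [ 437.5 -326.2]
 knuckle top [ 499.5 -349.8] origin [ 434.  -325.1]
top rib c [ 438.  -324.5] sides [np.float64(13.2), np.float64(42.3), np.float64(15.5), np.float64(41.1)] yaw x -18.087162627135683
 far [[506.2, -318.4], [483.5, -373.4]] 59.5 bar [[403.1, -279.9], [382.2, -336.4]] 60.3 len 109.0 yaw -20.29 edge yaws [np.float64(-22.4), np.float64(-20.2)] origin est [ 437.9 -324.8]
 knuckle top [ 502.2 -348.8] origin [ 436.6 -324.5]
```

```bash
python3 -c "
from m3 import *
T=L('top0.npz');W=world(T)
for u,v in((458,199),(458,190),(462,165),(460,132),(470,195),(490,142),(500,190),(515,178),(425,165),(490,233)):
    print((u,v),np.median(W[v-1:v+2,u-1:u+2].reshape(-1,3),0).round(3))
Z=W[...,2]; m=(Z>.06)&(Z<.4); X=W[...,0];Y=W[...,1]
# clearance of body box in pick pose
c=np.array([.4376,-.3252]);a=np.radians(-20.2);ex=np.array([np.cos(a),np.sin(a)]);ey=np.array([-ex[1],ex[0]])
d=np.stack([X,Y],-1)-c; px=d@ex;py=d@ey
for lim in(.0,.01,.02,.04):
    k=m&(abs(px)<.0965+lim)&(abs(py)<.039+lim)&(T['depth']>0); print(lim,k.sum(), Z[k].max() if k.any() else None, np.argwhere(k)[:3])
go((.4376,-.3252,.12),160)
"
```

```text
(458, 199) [ 0.511 -0.387  0.049]
(458, 190) [ 0.534 -0.387  0.064]
(462, 165) [ 0.598 -0.397  0.086]
(460, 132) [ 0.688 -0.396  0.096]
(470, 195) [ 0.519 -0.417  0.064]
(490, 142) [ 0.645 -0.46   0.138]
(500, 190) [ 0.53  -0.5    0.066]
(515, 178) [ 0.557 -0.536  0.086]
(425, 165) [ 0.619 -0.31   0.016]
(490, 233) [ 0.419 -0.479  0.014]
0.0 4 0.06226737731690823 [[196 455]
 [196 457]
 [197 455]]
0.01 22 0.06783382974876029 [[191 453]
 [191 454]
 [191 455]]
0.02 83 0.07136117977449653 [[187 453]
 [187 454]
 [188 453]]
0.04 319 0.0786015359515504 [[179 454]
 [180 453]
 [180 454]]
t 7.95 tcp [0.4987 0.0236 0.16  ] jaw deg -69.1 xdir [ 1.6e-03  1.0e-04 -1.0e+00] F [-0.   1.5 -0.8] w 0.0301 j [ 25.   7. -27.   0. -56.  86.]
 -> t(xyz) mm [ 39.9 304.  181.6] a [ 1.309e+02 -8.000e-02  9.000e-02] dist 0.356
```

```bash
python3 -m creep '[{"ax":131,"ay":0,"az":0,"tx":0,"ty":0.038,"tz":0.023,"fingers":0.03},{"ax":131,"ay":0,"az":0,"tx":0,"ty":0.076,"tz":0.046,"fingers":0.03},{"ax":131,"ay":0,"az":0,"tx":0,"ty":0.114,"tz":0.068,"fingers":0.03},{"ax":131,"ay":0,"az":0,"tx":0,"ty":0.152,"tz":0.091,"fingers":0.03},{"ax":131,"ay":0,"az":0,"tx":0,"ty":0.19,"tz":0.114,"fingers":0.03}]';python3 -c "
from h import *
go((.4376,-.3252,.12),160)"
```

```text
time_s: 8.45
tcp_pos: [0.4599, -0.1927, 0.1599]
eef_rot: [-165.2, 89.9, -7.4]
contact_force: [1.4, 0.5, -0.6]
gripper_width: 0.0302
t 8.45 tcp [ 0.4599 -0.1927  0.1599] jaw deg -112.18 xdir [ 1.7e-03 -2.0e-04 -1.0e+00] F [ 1.4  0.5 -0.6] w 0.0302 j [ -0.   7. -27.   0. -56.  68.]
 -> t(xyz) mm [ 39.9 131.1 -29.3] a [ 8.782e+01 -6.000e-02  9.000e-02] dist 0.14
```

```bash
python3 -m creep '[{"ax":88,"ay":0,"az":0,"tx":0,"ty":0.034,"tz":-0.007,"fingers":0.03},{"ax":88,"ay":0,"az":0,"tx":0,"ty":0.066,"tz":-0.0145,"fingers":0.03},{"ax":88,"ay":0,"az":0,"tx":0,"ty":0.1,"tz":-0.022,"fingers":0.03},{"ax":88,"ay":0,"az":0,"tx":0,"ty":0.131,"tz":-0.029,"fingers":0.03},{"ax":88,"ay":0,"az":0,"tx":0,"ty":0.131,"tz":-0.029,"fingers":0.03}]';python3 -c "
from h import *
go((.4376,-.3252,.12),160)"
```

```text
time_s: 8.95
tcp_pos: [0.4378, -0.3264, 0.1594]
eef_rot: [-179.4, 90.0, -64.7]
contact_force: [0.1, 0.9, -1.1]
gripper_width: 0.0301
t 8.95 tcp [ 0.4378 -0.3264  0.1594] jaw deg -155.34 xdir [ 3.e-04 -7.e-04 -1.e+00] F [ 0.1  0.9 -1.1] w 0.0301 j [-16.  12. -21.   0. -57.  41.]
 -> t(xyz) mm [39.4 -0.3  1.2] a [ 4.466e+01 -4.000e-02  2.000e-02] dist 0.039
```

```bash
python3 -m creep '[{"ax":44.7,"ay":0,"az":0,"tx":0,"ty":0,"tz":0.001,"fingers":0.03},{"ax":44.7,"ay":0,"az":0,"tx":0.02,"ty":0,"tz":0.001,"fingers":0.03},{"ax":44.7,"ay":0,"az":0,"tx":0.04,"ty":0,"tz":0.001,"fingers":0.03},{"ax":44.7,"ay":0,"az":0,"tx":0.06,"ty":0,"tz":0.001,"fingers":0.03},{"ax":44.7,"ay":0,"az":0,"tx":0.08,"ty":0,"tz":0.001,"fingers":0.03}]';python3 -m creep '[{"ax":1.8,"ay":0,"az":0,"tx":0,"ty":0,"tz":0,"fingers":0.03},{"ax":1.8,"ay":0,"az":0,"tx":0.02,"ty":0,"tz":0,"fingers":0.03},{"ax":1.8,"ay":0,"az":0,"tx":0.02,"ty":0,"tz":0,"fingers":0.03}]'; python3 -c "
from h import *
c=cap('scene'); np.savez('scene7.npz',**c)
cv2.imwrite('pics/g1.png',cv2.resize(c['pixels'][240:340,350:480],None,fx=6,fy=6,interpolation=3))
go((.4376,-.3252,.012),159.8)"
```

```text
time_s: 9.45
tcp_pos: [0.4382, -0.3227, 0.079]
eef_rot: [-93.5, 89.9, -21.6]
contact_force: [1.0, 0.3, 0.1]
gripper_width: 0.0301
time_s: 9.75
tcp_pos: [0.4367, -0.3221, 0.0576]
eef_rot: [86.0, 89.8, 156.4]
contact_force: [-0.2, 0.9, -1.2]
gripper_width: 0.0302
t 9.8 tcp [ 0.4372 -0.3224  0.0587] jaw deg 160.41 xdir [-1.8e-03  5.0e-04 -1.0e+00] F [-0.9  0.7  0.4] w 0.03 j [-16.  18. -28.  -0. -44.  -4.]
 -> t(xyz) mm [46.7 -1.4 -2.5] a [ 0.61 -0.01 -0.11] dist 0.047
```

View pics/g1.png

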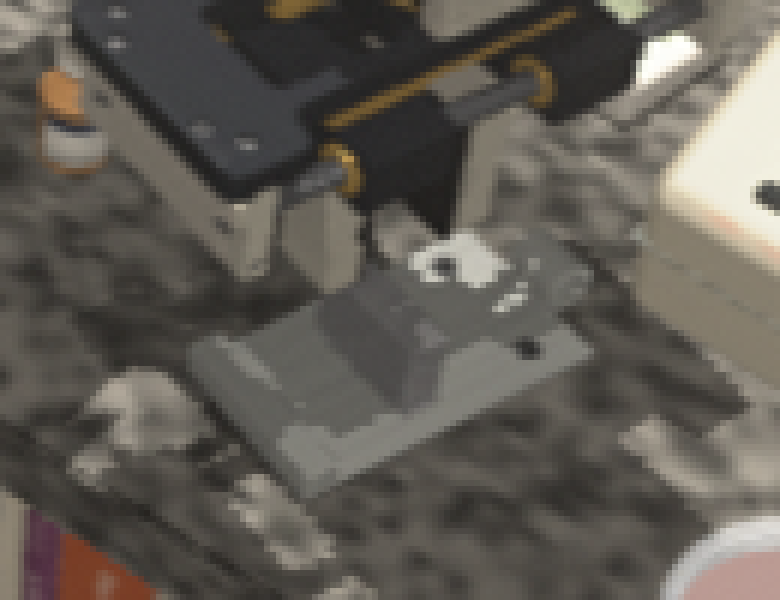

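```bash
python3 -m creep '[{"ax":0.6,"ay":0,"az":0,"tx":0.015,"ty":-0.0014,"tz":-0.0025,"fingers":0.032},{"ax":0.6,"ay":0,"az":0,"tx":0.03,"ty":-0.0014,"tz":-0.0025,"fingers":0.032},{"ax":0.6,"ay":0,"az":0,"tx":0.042,"ty":-0.0014,"tz":-0.0025,"fingers":0.032},{"ax":0.6,"ay":0,"az":0,"tx":0.046,"ty":-0.0014,"tz":-0.0025,"fingers":0.032},{"ax":0.6,"ay":0,"az":0,"tx":0.046,"ty":-0.0014,"tz":-0.0025,"fingers":0.032}]'; python3 -c "
from h import *
c=cap('scene'); np.savez('scene8.npz',**c)
cv2.imwrite('pics/g2.png',cv2.resize(c['pixels'][240:340,350:480],None,fx=6,fy=6,interpolation=3))
go((.4376,-.3252,.012),159.8)"
```

```text
time_s: 10.3
tcp_pos: [0.438, -0.3256, 0.0131]
eef_rot: [101.9, 90.0, 171.7]
contact_force: [0.6, -0.3, -0.2]
gripper_width: 0.0322
t 10.35 tcp [ 0.4383 -0.3258  0.0136] jaw deg 159.8 xdir [ 1.e-04 -2.e-04 -1.e+00] F [-0.8 -0.3  0.1] w 0.0322 j [-16.  22. -30.   0. -38.  -4.]
 -> t(xyz) mm [1.6 0.9 0.3] a [ 0.   -0.01  0.01] dist 0.002
```

View pics/g2.png

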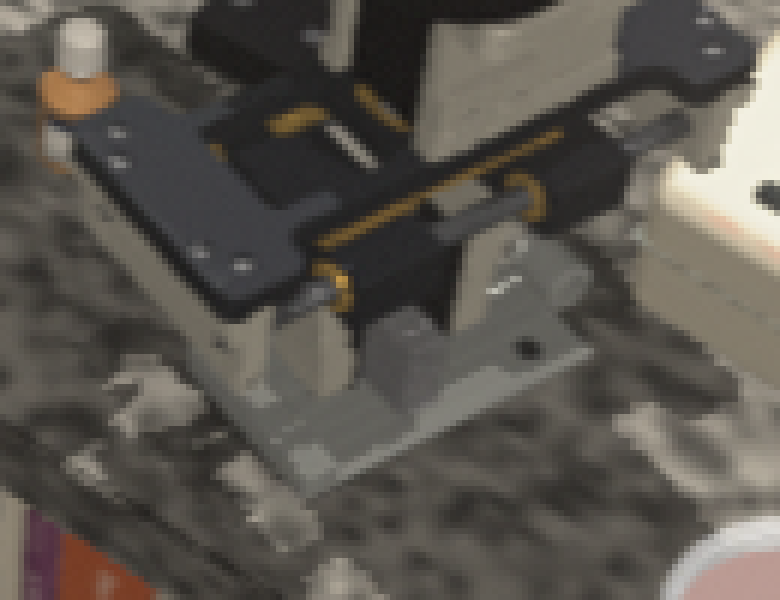

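```bash
python3 -m creep '[{"ax":0,"ay":0,"az":0,"tx":0.0035,"ty":0.0005,"tz":0,"fingers":0.032},{"ax":0,"ay":0,"az":0,"tx":0.0035,"ty":0.0005,"tz":0,"fingers":0.02},{"ax":0,"ay":0,"az":0,"tx":0.0035,"ty":0.0005,"tz":0,"fingers":0.006},{"ax":0,"ay":0,"az":0,"tx":0.0035,"ty":0.0005,"tz":0,"fingers":0.006},{"ax":0,"ay":0,"az":0,"tx":0.0035,"ty":0.0005,"tz":0,"fingers":0.006}]' 50; python3 -c "
from h import *
go((.4376,-.3252,.13),159.8)"
```

```text
time_s: 10.85
tcp_pos: [0.4377, -0.3256, 0.01]
eef_rot: [-97.4, 90.0, -27.7]
contact_force: [0.5, 0.6, 1.1]
gripper_width: 0.0135
t 10.85 tcp [ 0.4377 -0.3256  0.01  ] jaw deg 159.79 xdir [ 3.e-04 -2.e-04 -1.e+00] F [0.5 0.6 1.1] w 0.0135 j [-16.  22. -30.   0. -38.  -4.]
 -> t(xyz) mm [-120.     0.2    0.3] a [-0.01 -0.    0.02] dist 0.12
```

```bash
python3 -m creep '[{"ax":0,"ay":0,"az":0,"tx":-0.01,"ty":0,"tz":0,"fingers":0.006},{"ax":0,"ay":0,"az":0,"tx":-0.03,"ty":0,"tz":0,"fingers":0.006},{"ax":0,"ay":0,"az":0,"tx":-0.06,"ty":0,"tz":0,"fingers":0.006},{"ax":0,"ay":0,"az":0,"tx":-0.1,"ty":0,"tz":0,"fingers":0.006},{"ax":0,"ay":0,"az":0,"tx":-0.13,"ty":0,"tz":0,"fingers":0.006}]' 50; python3 -c "
from h import *
c=cap('scene');np.savez('scene9.npz',**c)
cv2.imwrite('pics/g3.png',cv2.resize(c['pixels'][190:310,330:490],None,fx=5,fy=5,interpolation=3))
W=world(np.load('top0.npz'));print('rack top',np.percentile(W[175:200,280:365,2],[50,90,99]).round(3))
go((.4387,.2233,.14),-161.4)"
```

```text
time_s: 11.35
tcp_pos: [0.4376, -0.3256, 0.1423]
eef_rot: [-96.9, 89.9, -27.1]
contact_force: [0.3, -0.6, -2.8]
gripper_width: 0.0136
rack top [0.045 0.135 0.14 ]
t 11.4 tcp [ 0.4399 -0.3269  0.1473] jaw deg 159.85 xdir [ 0.007  -0.0039 -1.    ] F [ 2.9 -0.8  2.7] w 0.0135 j [-16.  12. -22.   0. -55.  -4.]
 -> t(xyz) mm [  5.1 190.7 516.1] a [-38.75  -0.22   0.41] dist 0.55
```

View pics/g3.png

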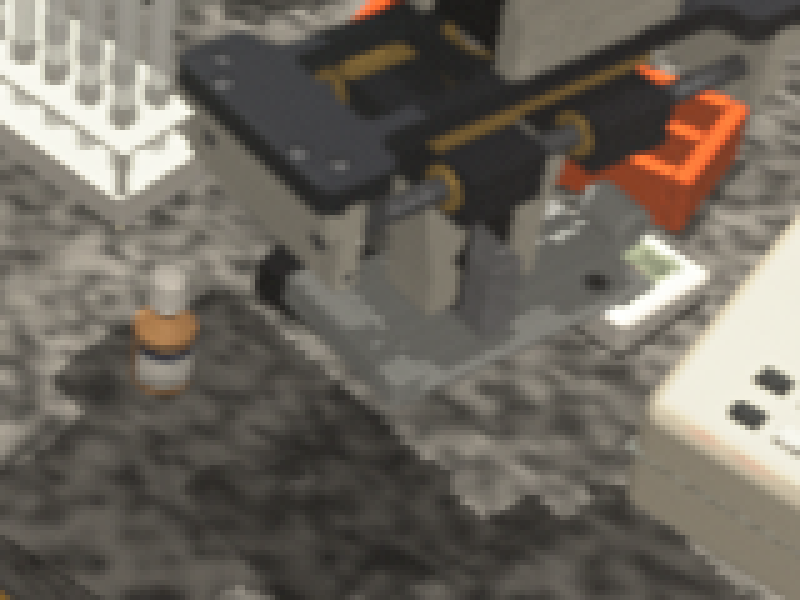

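```bash
python3 -m creep '[{"ax":0,"ay":0,"az":0,"tx":-0.03,"ty":0.01,"tz":0.03,"fingers":0.006},{"ax":-5,"ay":0,"az":0,"tx":-0.05,"ty":0.025,"tz":0.07,"fingers":0.006},{"ax":-10,"ay":0,"az":0,"tx":-0.05,"ty":0.042,"tz":0.115,"fingers":0.006},{"ax":-15,"ay":0,"az":0,"tx":-0.05,"ty":0.058,"tz":0.16,"fingers":0.006},{"ax":-20,"ay":0,"az":0,"tx":-0.05,"ty":0.075,"tz":0.205,"fingers":0.006}]' 50; python3 -c "
from h import *
go((.4387,.2233,.19),-161.4)"
```

```text
time_s: 11.9
tcp_pos: [0.4373, -0.1056, 0.1902]
eef_rot: [-57.8, 90.0, 32.1]
contact_force: [2.0, -0.2, -1.8]
gripper_width: 0.0133
t 11.9 tcp [ 0.4373 -0.1056  0.1902] jaw deg 179.95 xdir [ 7.e-04  5.e-04 -1.e+00] F [ 2.  -0.2 -1.8] w 0.0133 j [ 12.   1. -30.  -0. -60. -12.]
 -> t(xyz) mm [ 3.000e-01 -1.100e+00  3.289e+02] a [-18.65   0.02   0.05] dist 0.329
```

```bash
python3 -m creep '[{"ax":-4,"ay":0,"az":0,"tx":0,"ty":0,"tz":0.045,"fingers":0.006},{"ax":-8,"ay":0,"az":0,"tx":0,"ty":0,"tz":0.09,"fingers":0.006},{"ax":-12,"ay":0,"az":0,"tx":0,"ty":0,"tz":0.135,"fingers":0.006},{"ax":-16,"ay":0,"az":0,"tx":0,"ty":0,"tz":0.18,"fingers":0.006},{"ax":-18.6,"ay":0,"az":0,"tx":0,"ty":0,"tz":0.225,"fingers":0.006}]' 50; python3 -c "
from h import *
go((.4387,.2233,.19),-161.4)"
```

```text
time_s: 12.4
tcp_pos: [0.4381, 0.1194, 0.1902]
eef_rot: [-48.3, 90.0, 60.3]
contact_force: [1.2, -1.2, -2.1]
gripper_width: 0.0136
t 12.4 tcp [0.4381 0.1194 0.1902] jaw deg -161.45 xdir [ 3.e-04  5.e-04 -1.e+00] F [ 1.2 -1.2 -2.1] w 0.0136 j [ 40.   1. -29.  -0. -60. -22.]
 -> t(xyz) mm [  0.2 -33.7  98.3] a [-0.05  0.02  0.03] dist 0.104
```

```bash
python3 -m creep '[{"ax":0,"ay":0,"az":0,"tx":0,"ty":-0.015,"tz":0.045,"fingers":0.006},{"ax":0,"ay":0,"az":0,"tx":0.02,"ty":-0.029,"tz":0.085,"fingers":0.006},{"ax":0,"ay":0,"az":0,"tx":0.05,"ty":-0.0337,"tz":0.098,"fingers":0.006},{"ax":0,"ay":0,"az":0,"tx":0.09,"ty":-0.0337,"tz":0.098,"fingers":0.006},{"ax":0,"ay":0,"az":0,"tx":0.11,"ty":-0.0337,"tz":0.098,"fingers":0.006}]' 50; python3 -m creep '[{"ax":0,"ay":0,"az":0,"tx":0,"ty":0,"tz":0,"fingers":0.006},{"ax":0,"ay":0,"az":0,"tx":0,"ty":0,"tz":0,"fingers":0.006}]'; python3 -c "
from h import *
for n in('scene','top'):
    c=cap(n);np.savez(n+'10.npz',**c);cv2.imwrite('pics/%s10.png'%n,c['pixels'])
    o=(190,120) if n=='scene' else (185,165)
    cv2.imwrite('pics/i%s.png'%n,cv2.resize(c['pixels'][o[1]:o[1]+90,o[0]:o[0]+110],None,fx=7,fy=6.6,interpolation=3))
go((.4387,.2233,.049),-161.4)"
```

```text
time_s: 12.9
tcp_pos: [0.4381, 0.2207, 0.077]
eef_rot: [109.0, 89.8, -142.6]
contact_force: [-0.5, 0.3, -2.5]
gripper_width: 0.0139
time_s: 13.1
tcp_pos: [0.4401, 0.2214, 0.0803]
eef_rot: [160.8, 90.0, -90.8]
contact_force: [0.2, 0.3, -1.7]
gripper_width: 0.0138
t 13.2 tcp [0.4408 0.222  0.0813] jaw deg -161.61 xdir [ 0.0019  0.0018 -1.    ] F [ 0.2  0.4 -2.1] w 0.0137 j [ 50.  12. -33.   0. -45. -31.]
 -> t(xyz) mm [32.3  1.7  1.8] a [-0.21  0.06  0.14] dist 0.032
```

View pics/iscene.png

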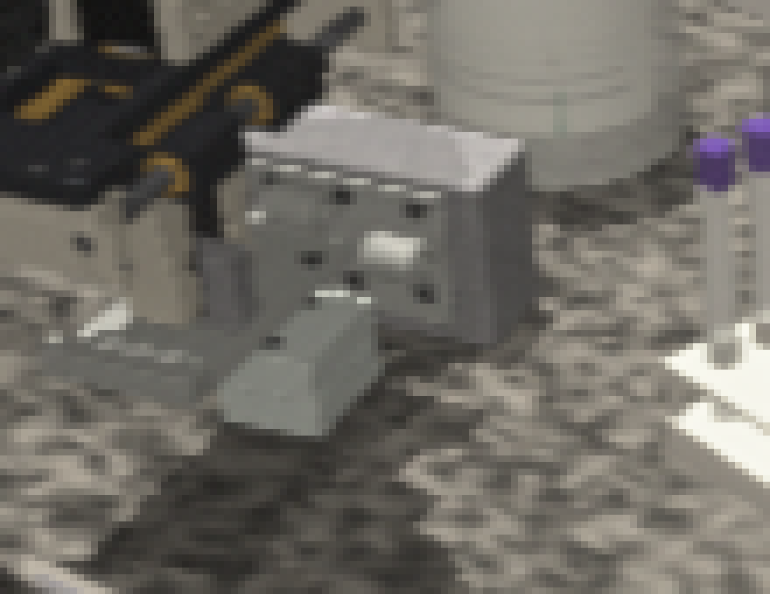

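View pics/itop.png

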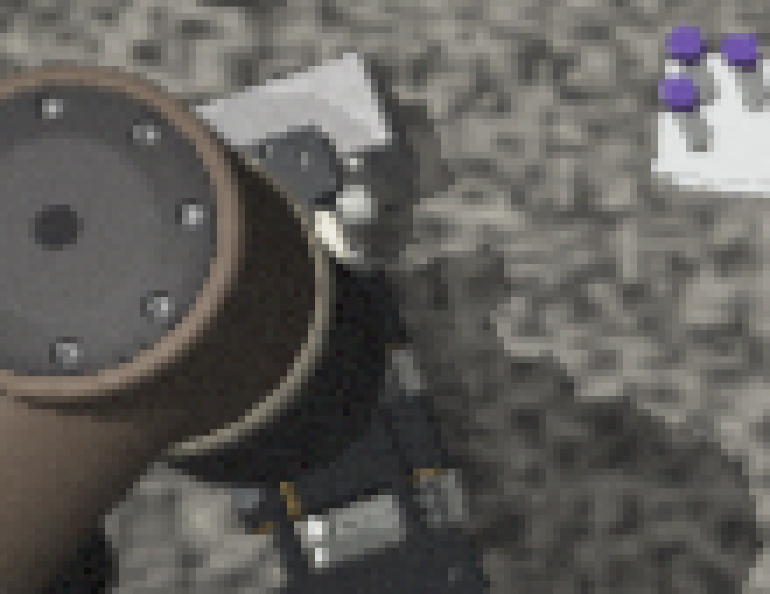

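```bash
cat > ov.py <<'E'
from h import *
import sys
def overlay(n,c,st,o,w,h,k,name):
    m=Rt(st).as_matrix(); xf=-m[:,1]; zf=-m[:,0]; yf=np.cross(zf,xf)
    org=st['tcp_pos']-.010*zf
    P={'bar':[(-50,-30,12),(-50,30,12)],'nearbot':[(-50,-30,0),(-50,30,0)],'far':[(63,-30,4),(63,30,4)],'kn':[(70,-11,18),(70,11,18)],'rib':[(-7,-22,34),(-7,22,34),(7,22,34),(7,-22,34)]}
    im=cv2.resize(c['pixels'][o[1]:o[1]+h,o[0]:o[0]+w],None,fx=k,fy=k,interpolation=3)
    for key,q in P.items():
        W=[org+(a*xf+b*yf+d*zf)/1000 for a,b,d in q]; uv=(proj(c,W)-o+.5)*k
        cv2.polylines(im,[np.round(uv*16).astype(np.int32).reshape(-1,1,2)],len(q)>2,(0,0,255),1,cv2.LINE_AA,4)
        print(key,(uv/k-.5+o).round(1).tolist())
    cv2.imwrite(name,im)
E
python3 -c "
from ov import *
c={k:v for k,v in np.load('scene10.npz').items()}
overlay('scene',c,r.get_state(),(190,120),110,85,7,'pics/ov1.png')"
```

```text
bar [[216.7, 176.8], [194.6, 171.6]]
nearbot [[217.4, 181.1], [195.4, 175.8]]
far [[241.3, 155.5], [220.4, 151.0]]
kn [[235.4, 147.9], [227.7, 146.3]]
rib [[222.2, 158.7], [206.2, 155.1], [209.4, 152.2], [225.3, 155.7]]
```

View pics/ov1.png

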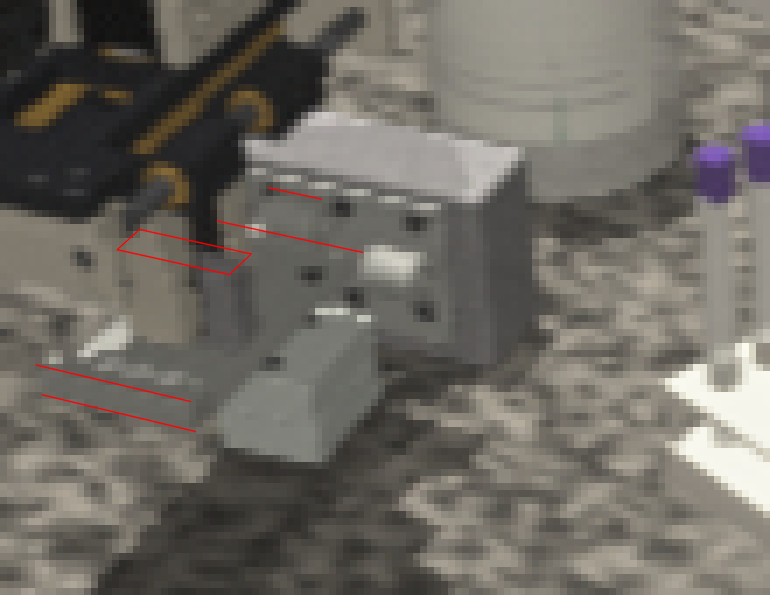

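```bash
python3 -c "
from ov import *
c={k:v for k,v in np.load('scene10.npz').items()}
g=c['pixels'][140:190,190:260].astype(float); g=np.clip((g-60)*2.2,0,255).astype(np.uint8)
cv2.imwrite('pics/e1.png',cv2.resize(g,None,fx=11,fy=11,interpolation=3))"
```

```text
(no output)
```

View pics/e1.png

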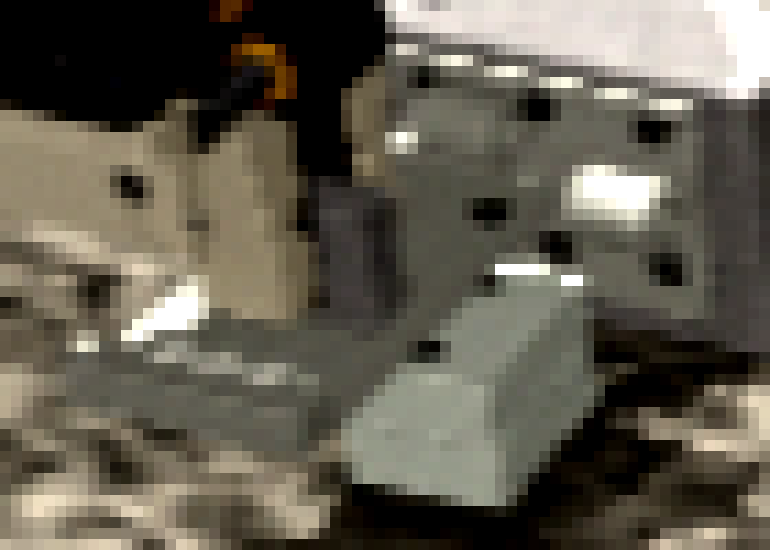

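```bash
python3 -m creep '[{"ax":-0.2,"ay":0,"az":0,"tx":0.012,"ty":-0.003,"tz":0.0013,"fingers":0.006},{"ax":-0.2,"ay":0,"az":0,"tx":0.024,"ty":-0.003,"tz":0.0013,"fingers":0.006},{"ax":-0.2,"ay":0,"az":0,"tx":0.031,"ty":-0.003,"tz":0.0013,"fingers":0.006},{"ax":-0.2,"ay":0,"az":0,"tx":0.031,"ty":-0.003,"tz":0.0013,"fingers":0.006},{"ax":-0.2,"ay":0,"az":0,"tx":0.031,"ty":-0.003,"tz":0.0013,"fingers":0.006}]' 50; cat > look.py <<'E'
from ov import *
i=sys.argv[1]
c=cap('scene');np.savez(f'scene{i}.npz',**c)
st=r.get_state()
g=c['pixels'][135:195,195:270].astype(float); g=np.clip((g-40)*1.7,0,255).astype(np.uint8)
cv2.imwrite(f'pics/L{i}.png',cv2.resize(g,None,fx=10,fy=10,interpolation=3))
p=st['tcp_pos']*1000; a=np.radians(18.63)
print('xj of knuckle',round(p[0]*np.cos(a)+p[1]*np.sin(a)+70,2),'yj',round(-p[0]*np.sin(a)+p[1]*np.cos(a),2),'under z',round(p[2]-10,2))
go((.4387,.2233,.049),-161.37,st)
m=Rt(st).as_matrix();f=m.T@st['contact_force'];print('F tool(down,-xj,yj)',f.round(1),'M',st['moment'].round(2))
E
python3 look.py 11
```

```text
time_s: 13.7
tcp_pos: [0.4426, 0.2236, 0.0488]
eef_rot: [-123.8, 90.0, -15.2]
contact_force: [0.3, 0.0, -3.5]
gripper_width: 0.0139
xj of knuckle 560.98 yj 70.63 under z 39.07
t 13.75 tcp [0.4427 0.2238 0.0491] jaw deg -161.4 xdir [ 5.e-04  4.e-04 -1.e+00] F [ 0.7 -0.1 -2.1] w 0.014 j [ 50.  15. -34.   0. -40. -31.]
 -> t(xyz) mm [0.1 3.9 0.8] a [-0.03  0.01  0.03] dist 0.004
F tool(down,-xj,yj) [ 2.1 -0.6 -0.3] M [ 0.09 -0.07 -0.01]
```

View pics/L11.png

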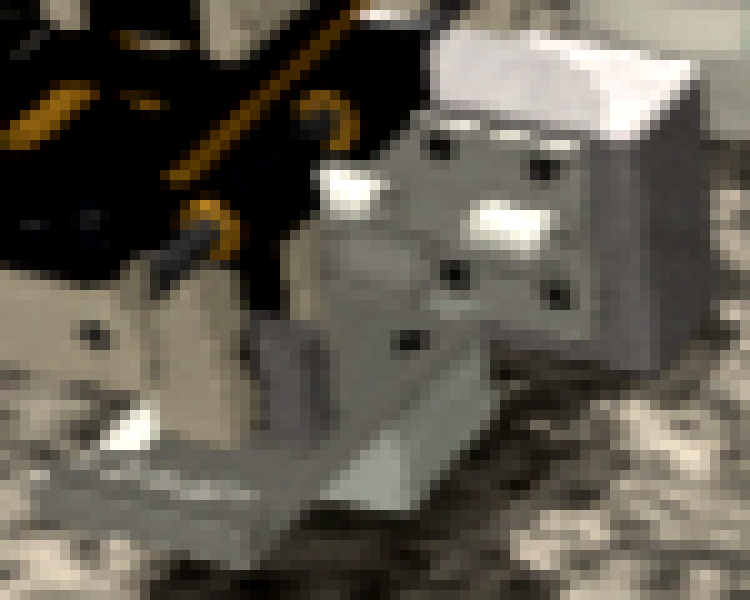

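```bash
python3 -m creep '[{"ax":0,"ay":0,"az":0,"tx":0,"ty":-0.005,"tz":0,"fingers":0.006},{"ax":0,"ay":0,"az":0,"tx":0.001,"ty":-0.01,"tz":0,"fingers":0.006},{"ax":0,"ay":0,"az":0,"tx":0.002,"ty":-0.015,"tz":0,"fingers":0.006},{"ax":0,"ay":0,"az":0,"tx":0.002,"ty":-0.015,"tz":0,"fingers":0.006},{"ax":0,"ay":0,"az":0,"tx":0.002,"ty":-0.015,"tz":0,"fingers":0.006}]' 50; python3 look.py 12
```

```text
time_s: 14.25
tcp_pos: [0.4566, 0.2282, 0.0465]
eef_rot: [114.3, 90.0, -137.2]
contact_force: [0.0, 0.0, -2.6]
gripper_width: 0.0136
xj of knuckle 575.45 yj 70.34 under z 36.53
t 14.3 tcp [0.4565 0.2281 0.0465] jaw deg -161.43 xdir [-4.e-04 -3.e-04 -1.e+00] F [-0.6 -0.6 -3.3] w 0.0142 j [ 49.  16. -33.  -0. -41. -30.]
 -> t(xyz) mm [-2.5 18.4  1.1] a [-0.06 -0.01 -0.03] dist 0.019
F tool(down,-xj,yj) [ 3.3  0.7 -0.4] M [ 0.08 -0.02  0.01]
```

View pics/L12.png

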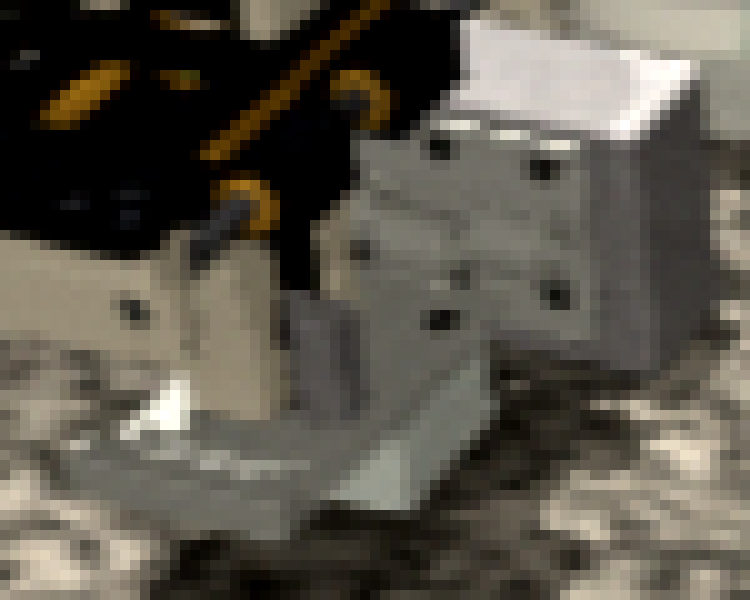

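```bash
python3 -m creep '[{"ax":0,"ay":0,"az":0,"tx":0.0002,"ty":-0.0015,"tz":0.0003,"fingers":0.006},{"ax":0,"ay":0,"az":0,"tx":0.0002,"ty":-0.003,"tz":0.0003,"fingers":0.006},{"ax":0,"ay":0,"az":0,"tx":0.0002,"ty":-0.003,"tz":0.0003,"fingers":0.006},{"ax":0,"ay":0,"az":0,"tx":0.0002,"ty":-0.003,"tz":0.0003,"fingers":0.006}]' 50; python3 look.py 13;  python3 -m creep '[{"ax":0,"ay":0,"az":0,"tx":0,"ty":-0.001,"tz":0,"fingers":0.006},{"ax":0,"ay":0,"az":0,"tx":0,"ty":-0.002,"tz":0,"fingers":0.006},{"ax":0,"ay":0,"az":0,"tx":0,"ty":-0.002,"tz":0,"fingers":0.006},{"ax":0,"ay":0,"az":0,"tx":0,"ty":-0.002,"tz":0,"fingers":0.006}]' 50; python3 look.py 14
```

```text
time_s: 14.7
tcp_pos: [0.4593, 0.2296, 0.0465]
eef_rot: [74.0, 90.0, -177.4]
contact_force: [0.4, 1.2, -2.9]
gripper_width: 0.0137
xj of knuckle 578.59 yj 70.79 under z 36.51
t 14.75 tcp [0.4593 0.2295 0.0465] jaw deg -161.42 xdir [-0.  0. -1.] F [ 0.  0. -2.] w 0.0137 j [ 48.  17. -32.  -0. -41. -30.]
 -> t(xyz) mm [-2.5 21.5  0.6] a [-0.05  0.   -0.  ] dist 0.022
F tool(down,-xj,yj) [ 2. -0.  0.] M [ 0.01 -0.02  0.05]
time_s: 15.15
tcp_pos: [0.4612, 0.2302, 0.0465]
eef_rot: [89.4, 90.0, -162.1]
contact_force: [-0.8, 0.0, -3.4]
gripper_width: 0.0136
xj of knuckle 580.58 yj 70.78 under z 36.47
t 15.2 tcp [0.4612 0.2302 0.0465] jaw deg -161.42 xdir [-1.e-04 -0.e+00 -1.e+00] F [ 0.2 -0.4 -2.9] w 0.0138 j [ 48.  17. -32.  -0. -41. -30.]
 -> t(xyz) mm [-2.5 23.5  0.7] a [-0.05 -0.   -0.  ] dist 0.024
F tool(down,-xj,yj) [ 2.9 -0.1 -0.4] M [ 0.1  -0.05 -0.05]
```

```bash
python3 -m creep '[{"ax":0,"ay":0,"az":0,"tx":0.0003,"ty":-0.0007,"tz":0,"fingers":0.006},{"ax":0,"ay":0,"az":0,"tx":0.0003,"ty":-0.0007,"tz":0,"fingers":0.006},{"ax":0,"ay":0,"az":0,"tx":0.0003,"ty":-0.0007,"tz":0,"fingers":0.006}]' 50; python3 look.py 15;  python3 -m creep '[{"ax":0,"ay":0,"az":0,"tx":0,"ty":-0.0007,"tz":0,"fingers":0.006},{"ax":0,"ay":0,"az":0,"tx":0,"ty":-0.0007,"tz":0,"fingers":0.006},{"ax":0,"ay":0,"az":0,"tx":0,"ty":-0.0007,"tz":0,"fingers":0.006}]' 50; python3 look.py 16; python3 -m creep '[{"ax":0,"ay":0,"az":0,"tx":0,"ty":-0.0007,"tz":0,"fingers":0.006},{"ax":0,"ay":0,"az":0,"tx":0,"ty":-0.0007,"tz":0,"fingers":0.006},{"ax":0,"ay":0,"az":0,"tx":0,"ty":-0.0007,"tz":0,"fingers":0.006}]' 50; python3 look.py 17
```

```text
time_s: 15.5
tcp_pos: [0.4619, 0.2304, 0.0462]
eef_rot: [112.4, 90.0, -139.0]
contact_force: [-0.6, 0.5, -2.9]
gripper_width: 0.0134
xj of knuckle 581.33 yj 70.78 under z 36.2
t 15.55 tcp [0.4619 0.2304 0.0462] jaw deg -161.42 xdir [-0. -0. -1.] F [ 0.2  0.2 -3.2] w 0.0138 j [ 48.  17. -32.   0. -41. -30.]
 -> t(xyz) mm [-2.8 24.3  0.7] a [-0.05 -0.   -0.  ] dist 0.024
F tool(down,-xj,yj) [ 3.2 -0.3  0.1] M [ 0.06 -0.04  0.03]
time_s: 15.85
tcp_pos: [0.4626, 0.2307, 0.0462]
eef_rot: [104.4, 90.0, -147.0]
contact_force: [-0.6, -0.5, -2.0]
gripper_width: 0.0138
xj of knuckle 582.04 yj 70.8 under z 36.22
t 15.9 tcp [0.4626 0.2307 0.0462] jaw deg -161.42 xdir [ 0.  0. -1.] F [ 0.9 -0.3 -1.6] w 0.0136 j [ 48.  17. -32.  -0. -41. -30.]
 -> t(xyz) mm [-2.8 25.   0.6] a [-0.05  0.    0.  ] dist 0.025
F tool(down,-xj,yj) [ 1.6 -0.8 -0.6] M [ 0.06 -0.05 -0.04]
time_s: 16.2
tcp_pos: [0.4633, 0.2309, 0.0462]
eef_rot: [-57.6, 90.0, 51.0]
contact_force: [-0.2, 0.2, -3.1]
gripper_width: 0.0138
xj of knuckle 582.7 yj 70.77 under z 36.19
t 16.25 tcp [0.4632 0.2309 0.0462] jaw deg -161.42 xdir [-0. -0. -1.] F [-0.3  0.  -2.7] w 0.0136 j [ 48.  17. -32.   0. -41. -30.]
 -> t(xyz) mm [-2.8 25.7  0.7] a [-0.05 -0.   -0.  ] dist 0.026
F tool(down,-xj,yj) [2.7 0.3 0.1] M [ 0.05  0.01 -0.02]
```

No contact with the leaf yet. I keep going in small steps.

```bash
python3 -m creep '[{"ax":0,"ay":0,"az":0,"tx":0,"ty":-0.0005,"tz":0,"fingers":0.006},{"ax":0,"ay":0,"az":0,"tx":0,"ty":-0.0005,"tz":0,"fingers":0.006},{"ax":0,"ay":0,"az":0,"tx":0,"ty":-0.0005,"tz":0,"fingers":0.006}]' 50; python3 look.py 18|grep -v gripper;  python3 -m creep '[{"ax":0,"ay":0,"az":0,"tx":0,"ty":-0.0005,"tz":0,"fingers":0.006},{"ax":0,"ay":0,"az":0,"tx":0,"ty":-0.0005,"tz":0,"fingers":0.006},{"ax":0,"ay":0,"az":0,"tx":0,"ty":-0.0005,"tz":0,"fingers":0.006}]' 50 >/dev/null; python3 look.py 19
```

```text
time_s: 16.55
tcp_pos: [0.4637, 0.2311, 0.0462]
eef_rot: [109.6, 90.0, -141.8]
contact_force: [0.5, 0.8, -3.1]
gripper_width: 0.0137
xj of knuckle 583.25 yj 70.81 under z 36.21
t 16.6 tcp [0.4637 0.2311 0.0462] jaw deg -161.42 xdir [ 0.  0. -1.] F [ 0.4 -0.6 -3.1] w 0.0137 j [ 48.  17. -32.  -0. -41. -30.]
 -> t(xyz) mm [-2.8 26.2  0.6] a [-0.05  0.    0.  ] dist 0.026
F tool(down,-xj,yj) [ 3.1 -0.2 -0.7] M [ 0.1   0.   -0.04]
xj of knuckle 583.71 yj 70.81 under z 36.2
t 16.95 tcp [0.4642 0.2312 0.0462] jaw deg -161.41 xdir [-0. -0. -1.] F [-0.6 -0.3 -2.9] w 0.0138 j [ 48.  17. -32.   0. -41. -30.]
 -> t(xyz) mm [-2.8 26.7  0.6] a [-0.04 -0.   -0.  ] dist 0.027
F tool(down,-xj,yj) [ 2.9  0.6 -0.1] M [ 0.12  0.   -0.09]
```

View pics/L19.png

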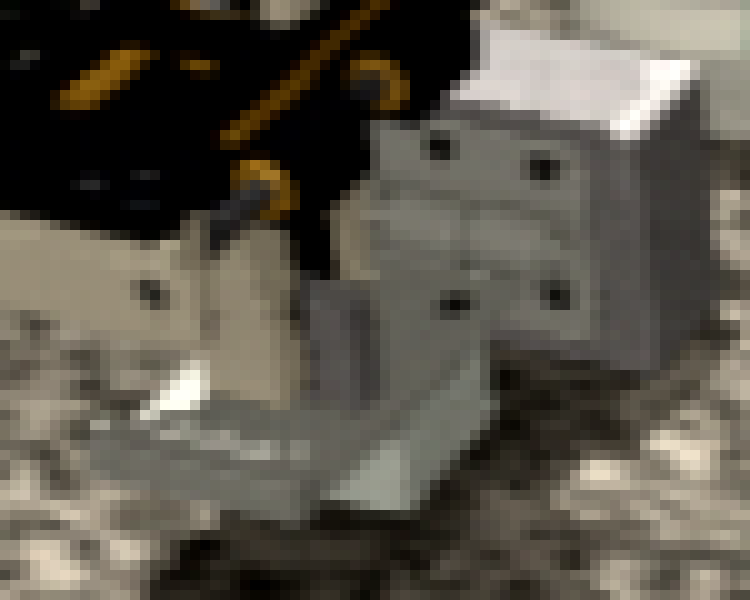

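```bash
python3 -m creep '[{"ax":0,"ay":0,"az":0,"tx":0,"ty":-0.0005,"tz":0,"fingers":0.006},{"ax":0,"ay":0,"az":0,"tx":0,"ty":-0.0005,"tz":0,"fingers":0.006},{"ax":0,"ay":0,"az":0,"tx":0,"ty":-0.0005,"tz":0,"fingers":0.006}]' 50 >/dev/null; python3 look.py 20;  python3 -m creep '[{"ax":0,"ay":0,"az":0,"tx":0,"ty":-0.0005,"tz":0,"fingers":0.006},{"ax":0,"ay":0,"az":0,"tx":0,"ty":-0.0005,"tz":0,"fingers":0.006},{"ax":0,"ay":0,"az":0,"tx":0,"ty":-0.0005,"tz":0,"fingers":0.006}]' 50 >/dev/null; python3 look.py 21
```

```text
xj of knuckle 584.23 yj 70.8 under z 36.2
t 17.3 tcp [0.4647 0.2314 0.0462] jaw deg -161.41 xdir [ 0.  0. -1.] F [ 0.6 -0.2 -3.2] w 0.0134 j [ 48.  17. -32.   0. -41. -30.]
 -> t(xyz) mm [-2.8 27.2  0.6] a [-0.04  0.    0.  ] dist 0.027
F tool(down,-xj,yj) [ 3.2 -0.5 -0.4] M [ 0.08 -0.06  0.02]
xj of knuckle 584.72 yj 70.81 under z 36.21
t 17.65 tcp [0.4651 0.2315 0.0462] jaw deg -161.41 xdir [ 0.  0. -1.] F [-0.4  0.3 -2.7] w 0.0137 j [ 48.  17. -32.  -0. -41. -30.]
 -> t(xyz) mm [-2.8 27.7  0.6] a [-0.04  0.    0.  ] dist 0.028
F tool(down,-xj,yj) [2.7 0.3 0.4] M [ 0.03 -0.01  0.01]
```

```bash
python3 -m creep '[{"ax":0,"ay":0,"az":0,"tx":0,"ty":-0.0005,"tz":0,"fingers":0.006},{"ax":0,"ay":0,"az":0,"tx":0,"ty":-0.0005,"tz":0,"fingers":0.006},{"ax":0,"ay":0,"az":0,"tx":0,"ty":-0.0005,"tz":0,"fingers":0.006}]' 50 >/dev/null; python3 look.py 22;  python3 -m creep '[{"ax":0,"ay":0,"az":0,"tx":0,"ty":-0.0005,"tz":0,"fingers":0.006},{"ax":0,"ay":0,"az":0,"tx":0,"ty":-0.0005,"tz":0,"fingers":0.006},{"ax":0,"ay":0,"az":0,"tx":0,"ty":-0.0005,"tz":0,"fingers":0.006}]' 50 >/dev/null; python3 look.py 23
```

```text
xj of knuckle 585.19 yj 70.8 under z 36.18
t 18.0 tcp [0.4656 0.2317 0.0462] jaw deg -161.42 xdir [-0. -0. -1.] F [-0.2  0.6 -2.1] w 0.0139 j [ 48.  17. -32.  -0. -41. -30.]
 -> t(xyz) mm [-2.8 28.1  0.6] a [-0.05 -0.   -0.  ] dist 0.028
F tool(down,-xj,yj) [ 2.1 -0.   0.6] M [ 0.05 -0.01  0.05]
xj of knuckle 585.71 yj 70.78 under z 36.19
t 18.35 tcp [0.4661 0.2318 0.0462] jaw deg -161.42 xdir [-0. -0. -1.] F [-0.9  1.2 -2.6] w 0.0137 j [ 48.  17. -32.  -0. -41. -29.]
 -> t(xyz) mm [-2.8 28.7  0.7] a [-0.05 -0.   -0.  ] dist 0.029
F tool(down,-xj,yj) [2.6 0.5 1.4] M [ 0.08 -0.02 -0.03]
```

View pics/L23.png

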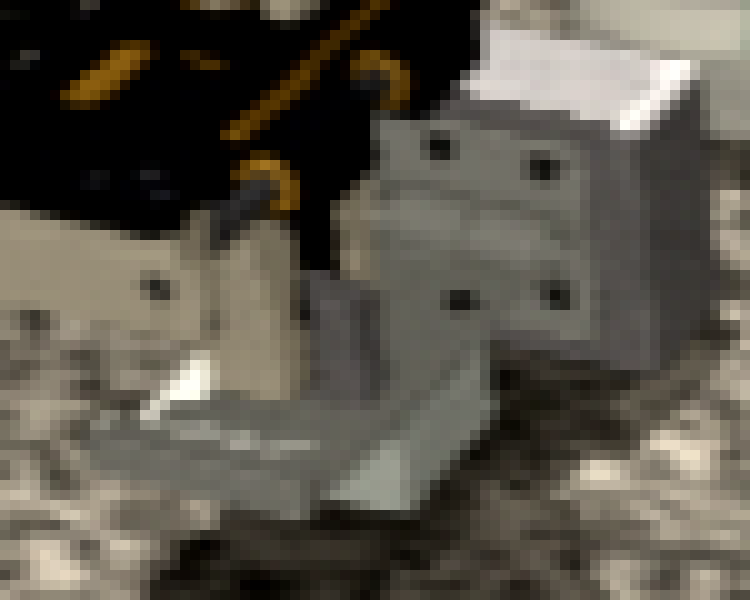

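```bash
python3 -m creep '[{"ax":0,"ay":0,"az":0,"tx":0,"ty":-0.0005,"tz":0,"fingers":0.006},{"ax":0,"ay":0,"az":0,"tx":0,"ty":-0.0005,"tz":0,"fingers":0.006},{"ax":0,"ay":0,"az":0,"tx":0,"ty":-0.0005,"tz":0,"fingers":0.006}]' 50 >/dev/null; python3 look.py 24;  python3 -m creep '[{"ax":0,"ay":0,"az":0,"tx":0,"ty":-0.0005,"tz":0,"fingers":0.006},{"ax":0,"ay":0,"az":0,"tx":0,"ty":-0.0005,"tz":0,"fingers":0.006},{"ax":0,"ay":0,"az":0,"tx":0,"ty":-0.0005,"tz":0,"fingers":0.006}]' 50 >/dev/null; python3 look.py 25;  python3 -m creep '[{"ax":0,"ay":0,"az":0,"tx":0,"ty":-0.0005,"tz":0,"fingers":0.006},{"ax":0,"ay":0,"az":0,"tx":0,"ty":-0.0005,"tz":0,"fingers":0.006},{"ax":0,"ay":0,"az":0,"tx":0,"ty":-0.0005,"tz":0,"fingers":0.006}]' 50 >/dev/null; python3 look.py 26
```

```text
xj of knuckle 586.21 yj 70.78 under z 36.2
t 18.7 tcp [0.4665 0.232  0.0462] jaw deg -161.41 xdir [-0. -0. -1.] F [-0.4 -0.5 -2. ] w 0.0134 j [ 48.  17. -31.   0. -41. -29.]
 -> t(xyz) mm [-2.8 29.2  0.6] a [-0.04 -0.   -0.  ] dist 0.029
F tool(down,-xj,yj) [ 2.   0.5 -0.3] M [ 0.02  0.02 -0.05]
xj of knuckle 586.71 yj 70.79 under z 36.19
t 19.05 tcp [0.467  0.2321 0.0462] jaw deg -161.41 xdir [-0. -0. -1.] F [ 1.  -0.2 -2.7] w 0.0138 j [ 48.  17. -31.  -0. -41. -29.]
 -> t(xyz) mm [-2.8 29.7  0.6] a [-0.04 -0.   -0.  ] dist 0.03
F tool(down,-xj,yj) [ 2.7 -0.9 -0.5] M [ 0.06  0.03 -0.04]
xj of knuckle 586.99 yj 70.7 under z 36.09
t 19.4 tcp [0.4673 0.2322 0.0461] jaw deg -161.42 xdir [-4.e-04 -3.e-04 -1.e+00] F [-1.3 -0.4 -2.6] w 0.0137 j [ 48.  17. -31.  -0. -41. -29.]
 -> t(xyz) mm [-2.9 29.9  0.7] a [-0.05 -0.01 -0.02] dist 0.03
F tool(down,-xj,yj) [2.6 1.4 0. ] M [-0.02  0.49 -0.  ]
```

```bash
python3 -m creep '[{"ax":0,"ay":0,"az":0,"tx":0,"ty":-0.0005,"tz":0,"fingers":0.006},{"ax":0,"ay":0,"az":0,"tx":0,"ty":-0.0005,"tz":0,"fingers":0.006},{"ax":0,"ay":0,"az":0,"tx":0,"ty":-0.0005,"tz":0,"fingers":0.006}]' 50 >/dev/null; python3 look.py 27
```

```text
xj of knuckle 587.15 yj 70.63 under z 36.03
t 19.75 tcp [0.4675 0.2321 0.046 ] jaw deg -161.42 xdir [-8.e-04 -6.e-04 -1.e+00] F [-4.5 -0.3 -2.2] w 0.0137 j [ 48.  17. -31.  -0. -41. -29.]
 -> t(xyz) mm [-2.9 30.1  0.8] a [-0.05 -0.02 -0.06] dist 0.03
F tool(down,-xj,yj) [2.2 4.3 1.2] M [-0.22  1.41  0.03]
```

View pics/L27.png

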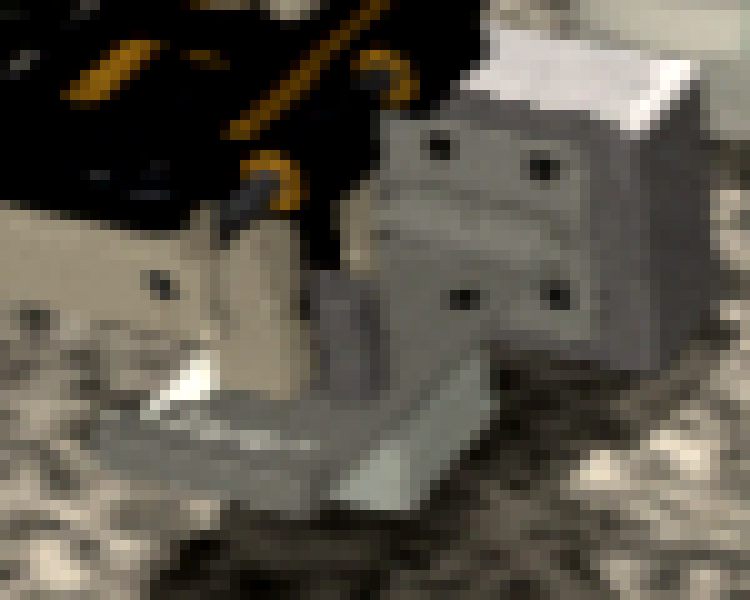

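```bash
python3 -c "
from h import *
out=[]
for i in(16,21,24,27):
    g=np.load(f'scene{i}.npz')['pixels'][148:168,228:258].astype(float); g=np.clip((g-80)*4.5,0,255).astype(np.uint8)
    out.append(cv2.resize(g,None,fx=13,fy=13,interpolation=cv2.INTER_CUBIC))
cv2.imwrite('pics/z1.png',cv2.vconcat([cv2.hconcat(out[:2]),cv2.hconcat(out[2:])]))"
```

```text
(no output)
```

View pics/z1.png

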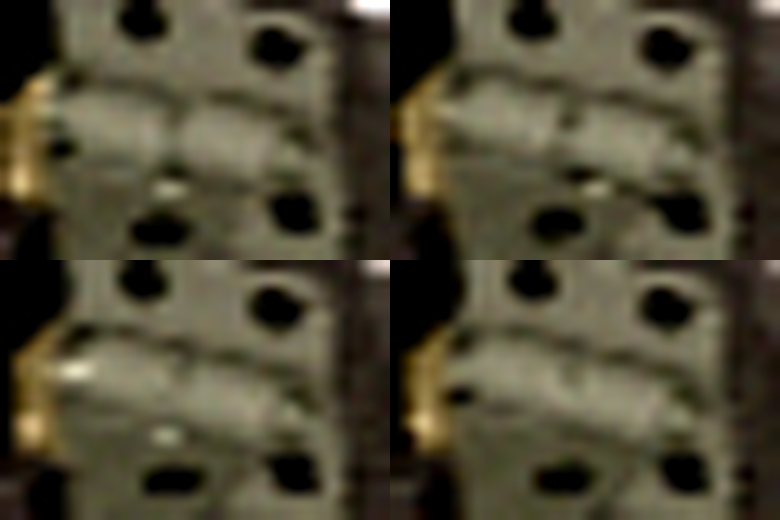

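```bash
python3 -m creep '[{"ax":0,"ay":0,"az":0,"tx":0,"ty":0.0018,"tz":0,"fingers":0.006},{"ax":0,"ay":0,"az":0,"tx":0,"ty":0.0018,"tz":0,"fingers":0.006},{"ax":0,"ay":0,"az":0,"tx":0,"ty":0.0018,"tz":0.001,"fingers":0.006},{"ax":0,"ay":0,"az":0,"tx":0,"ty":0.0018,"tz":0.002,"fingers":0.006},{"ax":0,"ay":0,"az":0,"tx":0,"ty":0.0018,"tz":0.002,"fingers":0.006}]' 50 >/dev/null; python3 look.py 28; python3 -m creep '[{"ax":0,"ay":0,"az":0,"tx":0,"ty":0,"tz":0.0005,"fingers":0.006},{"ax":0,"ay":0,"az":0,"tx":0,"ty":0,"tz":0.0005,"fingers":0.006},{"ax":0,"ay":0,"az":0,"tx":0,"ty":0,"tz":0.0005,"fingers":0.006}]' 50 >/dev/null; python3 look.py 29;python3 -m creep '[{"ax":0,"ay":0,"az":0,"tx":0,"ty":0,"tz":0.0005,"fingers":0.006},{"ax":0,"ay":0,"az":0,"tx":0,"ty":0,"tz":0.0005,"fingers":0.006},{"ax":0,"ay":0,"az":0,"tx":0,"ty":0,"tz":0.0005,"fingers":0.006}]' 50 >/dev/null; python3 look.py 30
```

```text
xj of knuckle 586.22 yj 73.0 under z 36.31
t 20.3 tcp [0.4659 0.2341 0.0463] jaw deg -161.4 xdir [ 4.e-04  3.e-04 -1.e+00] F [-0.2  0.5 -2.7] w 0.0139 j [ 48.  17. -31.   0. -41. -30.]
 -> t(xyz) mm [-2.7 29.2 -1.6] a [-0.03  0.01  0.03] dist 0.029
F tool(down,-xj,yj) [2.7 0.  0.5] M [ 0.03 -0.02  0.04]
xj of knuckle 585.95 yj 73.31 under z 36.21
t 20.65 tcp [0.4655 0.2343 0.0462] jaw deg -161.41 xdir [ 0.  0. -1.] F [-0.4  0.  -3.2] w 0.0135 j [ 48.  17. -31.   0. -41. -30.]
 -> t(xyz) mm [-2.8 28.9 -1.9] a [-0.04  0.    0.  ] dist 0.029
F tool(down,-xj,yj) [3.2 0.4 0.1] M [ 0.04 -0.03 -0.04]
xj of knuckle 585.95 yj 73.82 under z 36.2
t 21.0 tcp [0.4653 0.2348 0.0462] jaw deg -161.41 xdir [ 0.  0. -1.] F [ 0.9  0.3 -2.3] w 0.0137 j [ 48.  17. -31.  -0. -41. -30.]
 -> t(xyz) mm [-2.8 28.9 -2.4] a [-0.04  0.    0.  ] dist 0.029
F tool(down,-xj,yj) [ 2.3 -0.9 -0. ] M [ 0.04 -0.01  0.02]
```

```bash
python3 -m creep '[{"ax":0,"ay":0,"az":0,"tx":0,"ty":0,"tz":0.0005,"fingers":0.006},{"ax":0,"ay":0,"az":0,"tx":0,"ty":0,"tz":0.0005,"fingers":0.006},{"ax":0,"ay":0,"az":0,"tx":0,"ty":0,"tz":0.0005,"fingers":0.006}]' 50 >/dev/null; python3 look.py 31; python3 -m creep '[{"ax":0,"ay":0,"az":0,"tx":0,"ty":0,"tz":0.0005,"fingers":0.006},{"ax":0,"ay":0,"az":0,"tx":0,"ty":0,"tz":0.0005,"fingers":0.006},{"ax":0,"ay":0,"az":0,"tx":0,"ty":0,"tz":0.0005,"fingers":0.006}]' 50 >/dev/null; python3 look.py 32;python3 -m creep '[{"ax":0,"ay":0,"az":0,"tx":0,"ty":0,"tz":0.0005,"fingers":0.006},{"ax":0,"ay":0,"az":0,"tx":0,"ty":0,"tz":0.0005,"fingers":0.006},{"ax":0,"ay":0,"az":0,"tx":0,"ty":0,"tz":0.0005,"fingers":0.006}]' 50 >/dev/null; python3 look.py 33
```

```text
xj of knuckle 585.92 yj 74.31 under z 36.22
t 21.35 tcp [0.4651 0.2352 0.0462] jaw deg -161.41 xdir [ 0.  0. -1.] F [ 1.  -0.4 -3.4] w 0.0133 j [ 48.  17. -31.   0. -41. -30.]
 -> t(xyz) mm [-2.8 28.9 -2.9] a [-0.04  0.    0.  ] dist 0.029
F tool(down,-xj,yj) [ 3.4 -0.9 -0.7] M [ 0.04 -0.03 -0.01]
xj of knuckle 585.93 yj 74.8 under z 36.2
t 21.7 tcp [0.465  0.2357 0.0462] jaw deg -161.41 xdir [-0. -0. -1.] F [ 0.   0.2 -1.7] w 0.0136 j [ 48.  17. -31.   0. -41. -30.]
 -> t(xyz) mm [-2.8 28.9 -3.4] a [-0.04 -0.   -0.  ] dist 0.029
F tool(down,-xj,yj) [ 1.7 -0.1  0.2] M [ 0.09 -0.02  0.05]
xj of knuckle 585.93 yj 75.3 under z 36.21
t 22.05 tcp [0.4648 0.2362 0.0462] jaw deg -161.41 xdir [ 0. -0. -1.] F [ 0.2 -0.7 -1.9] w 0.0134 j [ 49.  17. -31.   0. -41. -30.]
 -> t(xyz) mm [-2.8 28.9 -3.9] a [-0.04 -0.    0.  ] dist 0.029
F tool(down,-xj,yj) [ 1.9 -0.  -0.7] M [ 0.04 -0.01  0.01]
```

```bash
python3 -m creep '[{"ax":0,"ay":0,"az":0,"tx":0,"ty":0,"tz":0.0005,"fingers":0.006},{"ax":0,"ay":0,"az":0,"tx":0,"ty":0,"tz":0.0005,"fingers":0.006},{"ax":0,"ay":0,"az":0,"tx":0,"ty":0,"tz":0.0005,"fingers":0.006}]' 50 >/dev/null; python3 look.py 34; python3 -m creep '[{"ax":0,"ay":0,"az":0,"tx":0,"ty":0,"tz":0.0005,"fingers":0.006},{"ax":0,"ay":0,"az":0,"tx":0,"ty":0,"tz":0.0005,"fingers":0.006},{"ax":0,"ay":0,"az":0,"tx":0,"ty":0,"tz":0.0005,"fingers":0.006}]' 50 >/dev/null; python3 look.py 35; python3 -c "
from h import *
out=[]
for i in(24,35):
    g=np.load(f'scene{i}.npz')['pixels'][148:168,228:258].astype(float); g=np.clip((g-80)*4.5,0,255).astype(np.uint8)
    out.append(cv2.resize(g,None,fx=13,fy=13,interpolation=cv2.INTER_CUBIC))
cv2.imwrite('pics/z2.png',cv2.hconcat(out))"
```

```text
xj of knuckle 585.9 yj 75.67 under z 36.2
t 22.4 tcp [0.4647 0.2365 0.0462] jaw deg -161.42 xdir [-0.e+00 -1.e-04 -1.e+00] F [-0.  -0.6 -1.8] w 0.0134 j [ 49.  17. -31.   0. -41. -30.]
 -> t(xyz) mm [-2.8 28.9 -4.2] a [-0.05 -0.01 -0.  ] dist 0.029
F tool(down,-xj,yj) [ 1.8  0.2 -0.5] M [-0.36 -0.31 -0.11]
xj of knuckle 585.8 yj 76.02 under z 36.15
t 22.75 tcp [0.4645 0.2368 0.0461] jaw deg -161.43 xdir [-2.e-04 -4.e-04 -1.e+00] F [ 1.3 -4.4 -1.7] w 0.0138 j [ 49.  17. -31.   0. -41. -30.]
 -> t(xyz) mm [-2.8 28.7 -4.6] a [-0.06 -0.02 -0.02] dist 0.029
F tool(down,-xj,yj) [ 1.7  0.2 -4.6] M [-1.24 -0.7  -0.28]
```

View pics/z2.png

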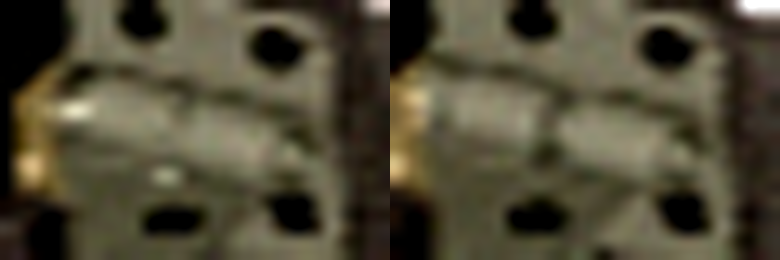

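```bash
python3 -m creep '[{"ax":0,"ay":0,"az":0,"tx":0,"ty":0,"tz":-0.0015,"fingers":0.006},{"ax":0,"ay":0,"az":0,"tx":0,"ty":0,"tz":-0.003,"fingers":0.006},{"ax":0,"ay":0,"az":0,"tx":0,"ty":0,"tz":-0.0045,"fingers":0.006},{"ax":0,"ay":0,"az":0,"tx":0,"ty":0,"tz":-0.006,"fingers":0.006},{"ax":0,"ay":0,"az":0,"tx":0,"ty":0,"tz":-0.006,"fingers":0.006}]' 50 >/dev/null; python3 look.py 36; python3 -m creep '[{"ax":0,"ay":0,"az":0,"tx":0,"ty":0,"tz":-0.0005,"fingers":0.006},{"ax":0,"ay":0,"az":0,"tx":0,"ty":0,"tz":-0.0005,"fingers":0.006},{"ax":0,"ay":0,"az":0,"tx":0,"ty":0,"tz":-0.0005,"fingers":0.006}]' 50 >/dev/null; python3 look.py 37; python3 -m creep '[{"ax":0,"ay":0,"az":0,"tx":0,"ty":0,"tz":-0.0005,"fingers":0.006},{"ax":0,"ay":0,"az":0,"tx":0,"ty":0,"tz":-0.0005,"fingers":0.006},{"ax":0,"ay":0,"az":0,"tx":0,"ty":0,"tz":-0.0005,"fingers":0.006}]' 50 >/dev/null; python3 look.py 38
```

```text
xj of knuckle 585.93 yj 70.3 under z 36.21
t 23.3 tcp [0.4664 0.2314 0.0462] jaw deg -161.42 xdir [ 0.e+00  1.e-04 -1.e+00] F [ 0.  -0.4 -3.5] w 0.0139 j [ 48.  17. -32.  -0. -41. -29.]
 -> t(xyz) mm [-2.8 28.9  1.1] a [-0.05  0.01  0.  ] dist 0.029
F tool(down,-xj,yj) [ 3.5  0.1 -0.4] M [ 0.04 -0.03 -0.  ]
xj of knuckle 585.94 yj 69.82 under z 36.21
t 23.65 tcp [0.4666 0.231  0.0462] jaw deg -161.41 xdir [ 0.  0. -1.] F [-0.7 -0.7 -2.5] w 0.0137 j [ 48.  17. -32.   0. -41. -29.]
 -> t(xyz) mm [-2.8 28.9  1.6] a [-0.04  0.    0.  ] dist 0.029
F tool(down,-xj,yj) [ 2.5  0.9 -0.5] M [ 0.1  -0.01 -0.03]
xj of knuckle 585.93 yj 69.41 under z 36.19
t 24.0 tcp [0.4667 0.2306 0.0462] jaw deg -161.41 xdir [-0.e+00  1.e-04 -1.e+00] F [-0.5  1.8 -2.6] w 0.0135 j [ 48.  17. -32.  -0. -41. -29.]
 -> t(xyz) mm [-2.8 28.9  2. ] a [-0.04  0.    0.  ] dist 0.029
F tool(down,-xj,yj) [ 2.6 -0.1  1.9] M [0.33 0.25 0.1 ]
```

```bash
python3 -m creep '[{"ax":0,"ay":0,"az":0,"tx":0,"ty":0,"tz":0.0016,"fingers":0.006},{"ax":0,"ay":0,"az":0,"tx":0,"ty":0,"tz":0.0032,"fingers":0.006},{"ax":0,"ay":0,"az":0,"tx":0,"ty":0,"tz":0.0032,"fingers":0.006},{"ax":0,"ay":0,"az":0,"tx":0.0002,"ty":0,"tz":0.0032,"fingers":0.006},{"ax":0,"ay":0,"az":0,"tx":0.0002,"ty":0,"tz":0.0032,"fingers":0.006}]' 50 >/dev/null; python3 look.py 39; python3 -m creep '[{"ax":0,"ay":0,"az":0,"tx":0.0002,"ty":0,"tz":0,"fingers":0.006},{"ax":0,"ay":0,"az":0,"tx":0.0002,"ty":0,"tz":0,"fingers":0.006},{"ax":0,"ay":0,"az":0,"tx":0.0002,"ty":0,"tz":0,"fingers":0.006}]' 50 >/dev/null; python3 look.py 40;python3 -m creep '[{"ax":0,"ay":0,"az":0,"tx":0.0002,"ty":0,"tz":0,"fingers":0.006},{"ax":0,"ay":0,"az":0,"tx":0.0002,"ty":0,"tz":0,"fingers":0.006},{"ax":0,"ay":0,"az":0,"tx":0.0002,"ty":0,"tz":0,"fingers":0.006}]' 50 >/dev/null; python3 look.py 41
```

```text
xj of knuckle 585.91 yj 72.47 under z 36.0
t 24.55 tcp [0.4657 0.2335 0.046 ] jaw deg -161.41 xdir [ 0. -0. -1.] F [-1.   0.5 -1.6] w 0.0136 j [ 48.  17. -32.   0. -41. -30.]
 -> t(xyz) mm [-3.  28.9 -1. ] a [-0.04 -0.    0.  ] dist 0.029
F tool(down,-xj,yj) [1.6 0.7 0.8] M [ 0.1  -0.03  0.05]
xj of knuckle 585.94 yj 72.48 under z 35.97
t 24.9 tcp [0.4657 0.2335 0.046 ] jaw deg -161.41 xdir [ 1.e-04  0.e+00 -1.e+00] F [-1.7  0.1  1. ] w 0.0138 j [ 48.  17. -32.   0. -41. -30.]
 -> t(xyz) mm [-3.  28.9 -1. ] a [-0.04  0.    0.01] dist 0.029
F tool(down,-xj,yj) [-1.   1.6  0.7] M [-0.12  0.52 -0.03]
xj of knuckle 585.87 yj 72.45 under z 35.91
t 25.25 tcp [0.4657 0.2335 0.0459] jaw deg -161.41 xdir [ 1.e-04 -0.e+00 -1.e+00] F [-3.1 -0.8  5.9] w 0.0136 j [ 48.  17. -32.   0. -41. -30.]
 -> t(xyz) mm [-3.1 28.8 -1. ] a [-0.04 -0.    0.  ] dist 0.029
F tool(down,-xj,yj) [-5.9  3.2  0.2] M [-0.3   1.09 -0.11]
```

```bash
python3 -m creep '[{"ax":0,"ay":0,"az":0,"tx":-0.0002,"ty":0,"tz":0,"fingers":0.006},{"ax":0,"ay":0,"az":0,"tx":-0.0002,"ty":0,"tz":0,"fingers":0.006},{"ax":0,"ay":0,"az":0,"tx":-0.0002,"ty":0,"tz":0,"fingers":0.006},{"ax":0,"ay":0,"az":0,"tx":-0.0002,"ty":0,"tz":0,"fingers":0.006}]' 50 >/dev/null; python3 look.py 42; python3 -c "
from m3 import *
s=np.load('scene42.npz')['pixels'];cv2.imwrite('pics/full42.png',s)
S0=L('scene0.npz')
for n,b in(('cup',(245,205,285,250)),('vial',(350,235,378,272))):
    x0,y0,x1,y1=b; a=S0['pixels'][y0:y1,x0:x1].astype(int);d=s[y0:y1,x0:x1].astype(int); print(n,np.abs(a-d).mean())
g=np.clip((s[150:190,215:260].astype(float)-40)*1.9,0,255).astype(np.uint8); g2=np.clip((s[146:170,225:260].astype(float)-80)*4,0,255).astype(np.uint8)
cv2.imwrite('pics/z3.png',cv2.resize(g,None,fx=14,fy=14,interpolation=3));cv2.imwrite('pics/z4.png',cv2.resize(g2,None,fx=18,fy=18,interpolation=3))
"
```

```text
xj of knuckle 585.89 yj 72.48 under z 35.93
t 25.7 tcp [0.4657 0.2335 0.0459] jaw deg -161.41 xdir [ 0. -0. -1.] F [-3.6 -0.5  5.5] w 0.0137 j [ 48.  17. -32.   0. -41. -30.]
 -> t(xyz) mm [-3.1 28.8 -1.1] a [-0.04 -0.   -0.  ] dist 0.029
F tool(down,-xj,yj) [-5.5  3.6  0.6] M [-0.25  1.03  0.02]
cup 4.863333333333333
vial 0.760939510939511
```

View pics/full42.png

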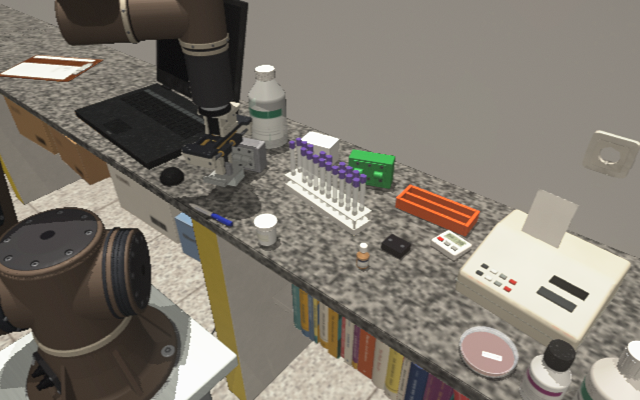

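View pics/z3.png

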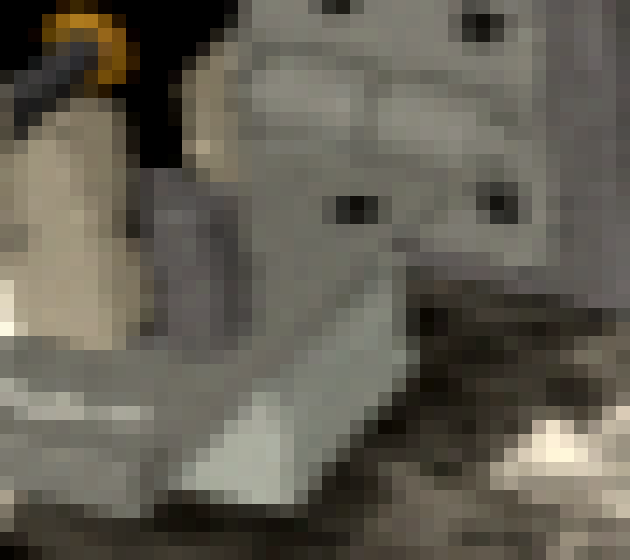

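View pics/z4.png

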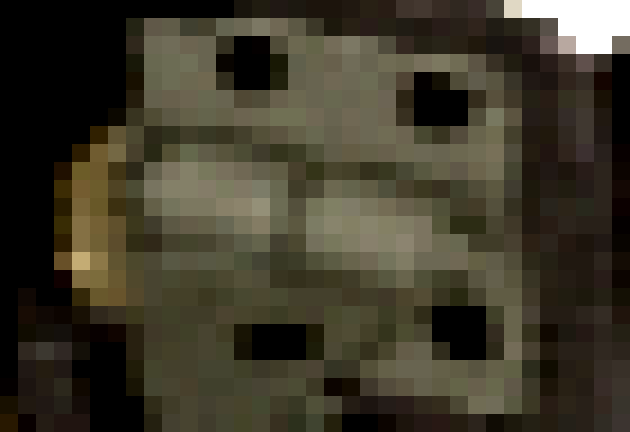

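```bash
python3 -m creep '[{"ax":0,"ay":0,"az":0,"tx":-0.0002,"ty":0,"tz":0,"fingers":0.006},{"ax":0,"ay":0,"az":0,"tx":-0.0002,"ty":0,"tz":0,"fingers":0.006},{"ax":0,"ay":0,"az":0,"tx":-0.0002,"ty":0,"tz":0,"fingers":0.006},{"ax":0,"ay":0,"az":0,"tx":-0.0002,"ty":0,"tz":0,"fingers":0.006},{"ax":0,"ay":0,"az":0,"tx":-0.0002,"ty":0,"tz":0,"fingers":0.006}]' 50 >/dev/null; python3 look.py 43; python3 -c "
from m3 import *
for f in('scene0','scene43'):
    c=L(f+'.npz'); blob(c,(248,210,284,250),170,256,.055,'cup_'+f); blob(c,(354,238,374,256),150,256,.058,'vial_'+f,op=1)
"
```

```text
xj of knuckle 585.88 yj 72.48 under z 35.92
t 26.25 tcp [0.4657 0.2335 0.0459] jaw deg -161.41 xdir [-1.e-04 -1.e-04 -1.e+00] F [-1.3 -0.8  2.3] w 0.0136 j [ 48.  17. -32.  -0. -41. -30.]
 -> t(xyz) mm [-3.1 28.8 -1. ] a [-0.04 -0.   -0.01] dist 0.029
F tool(down,-xj,yj) [-2.3  1.5 -0.4] M [-0.28  0.56 -0.03]
cup_scene0 px [265.2 220.7] c 385.8 5.5 wh 50.5 49.1 a 44.23
vial_scene0 px [363.6 245.2] c 453.4 -200.6 wh 17.9 16.4 a 36.1
vial_scene0 px [354.1 243.9] c 444.6 -184.3 wh 4.4 2.2 a 36.67
cup_scene43 px [265.1 220.7] c 385.8 5.5 wh 50.5 49.2 a 44.23
vial_scene43 px [363.5 245.2] c 453.3 -200.7 wh 18.2 16.4 a 36.1
vial_scene43 px [354.1 243.9] c 444.8 -184.2 wh 4.1 2.2 a 36.67
vial_scene43 px [363.2 251.9] c 437.7 -211.3 wh 2.6 2.2 a 35.77
```

Bystanders are unmoved, the knuckles look collinear and the flap is pressing lightly on the pile. I hand in.

```bash
python3 -c "
from h import *
go((.4657,.2335,.0459),-161.41)
print(order.close_job())"
```

```text
t 26.25 tcp [0.4657 0.2335 0.0459] jaw deg -161.41 xdir [-1.e-04 -1.e-04 -1.e+00] F [-1.3 -0.8  2.3] w 0.0136 j [ 48.  17. -32.  -0. -41. -30.]
 -> t(xyz) mm [ 0. -0.  0.] a [-0.   -0.   -0.01] dist 0.0
the job is handed in; nothing more can be done
None
```

The job is handed in at 26.3 s: the loose plate is on the lower plate and released. The flap sits on the pile with its knuckle between the jamb knuckles, still gripped at 50 N.

**Pile:** After placing the plate I squeezed both plates together with the jaws, which closed to 39.9 mm. In the scene view the plates looked flush, with the long-direction centre within about 0.3 mm of the lower plate's. The sideways centre read about 1.8 mm off the lower plate's first position. The squeeze may have moved both plates together, but I did not confirm that. The scene view also gave 23° for the pile's angle, against about 21° measured before and the 21.1° the jaws were set to. The arm hid the pile from the top camera, so I had no second view.

**Hinge line:**
- **Towards the leaf:** the flap touched the leaf and was backed off 1 mm.
- **Along the axis:** it was centred between measured side contacts 6.1 mm apart, where 6 mm was expected.
- **Height:** the underside reads 35.9–36.0 mm, resting on the pile with about 5 N.
- **Angle:** the flap is at 18.6°, and the jamb was measured at 18.6°.
- **Picture:** the last crop shows the flap knuckle in line with the right jamb knuckle. The left one is hidden behind a finger.

**Disagreement:** My camera estimate of the hinge axis was about 4 mm nearer the robot than where contact put it. I went with the contact, since the pictures showed the knuckles out of line at the camera's value and in line near the contact value.

**Bystanders:** The cup and vial had not moved, each within 0.1 mm of the first picture.

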